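# Refit the washed hob knob and hold it pressed in

### The arm

A 6-joint arm with a two-finger parallel gripper is mounted at the origin on a cart in front of the work surface, level with it; the furniture and walls round the work are solid. World frame = base frame: x ahead of the robot, y to its left, z up, the work surface at z = 0. Lengths are in m, angles in rad, forces in N, time in s.
With the tool pointing down it reaches from about 0.35 to 0.925 m from the base axis. Payload 6.4 kg.
Tool frame: the origin (TCP) lies on the centre line of the jaws, within the pads' length; the fingertips stand 17 mm ahead of it and the grasp point (between the pads) lies 2 mm behind it; z points along the fingers, y is the direction in which the jaws open and shut (so a half turn about z gives the same grasp; the last joint's range is limited). The gripper opens to 85 mm and grips with 20 to 120 N. Pads are 22 mm wide; open, the fingers measure 114 mm over their backs; the gripper's body (76 mm by 85 mm) begins 54 mm behind the grasp point. The pads swing forward as they close: fully open they stand 13 mm farther back than shut.
Start: joints at [-1.34, 0.245, 1.558, -0, 1.339, -0.174], TCP at [0.256, -0.597, 0.21] pointing down, gripper open.
Joint ranges: [-3.13, 3.13], [-1.02, 2.26], [0.13, 2.54], [-0.95, 4.09], [0.21, 2.88], [-2.74, 2.74]. Speed limits (rad/s): [2.57, 2.57, 3.14, 3.14, 3.14, 3.14].

### API

Orientations are given as a 3x3 rotation matrix whose columns are the frame's x, y, z axes.
In Python, from bench import get_obs, optics, workorder gives the robot as it stands.
- The arm moves only by the tool move_arm, never from a script. Its argument "plan" is a list of rows, each a list of 3 entries, a list of its own where there are three numbers: the turn, a rotation vector about the tool's x, y, z in degrees, then the shift along the tool's x, y, z in m, then the finger opening in m, from 0 to 0.0854. In form: [[[ax, ay, az], [tx, ty, tz], claw], ...]. A call has 1 to 5 rows; each row is the pose to reach, as a shift and turn from the pose commanded when the call began, along the tool's axes at that moment; what a row does not reach only later rows make up. A row lasts 1/8 s, in which the tool goes at most 62.5 mm and 10.7 degrees, less where a joint would pass 70% of its speed; a pose out of reach is approached as far as the arm can. A call with a gripper value outside its range is refused whole. The fingers move at their own pace and stop on an object; "grip_force" is the grip in N (left out, the last holds). Time passes only in rows, so rows that repeat a pose let the fingers close. It gives the time, the measured TCP pose, the force and the opening at its end, in the units of the state.
- get_obs(): the state, without advancing time (a new reading comes with each control period).
- optics.grab_frame(name): name is "side" or "top"; returns a dict with "frame" (480x640x3 uint8, red, green, blue), "fovy" (degrees; the focal length in pixels is half the picture's height over the tangent of half this angle, whatever the lens; pixels are square), "cx", "cy" (the principal point, pixels), "k1" (the pictures are not rectified: a ray, as slopes to the right and down, at radius r is drawn at 1 + k1 r^2 times it, then the intrinsics apply), "rvec" (rotation vector, rad) and "tvec" (3), from world to camera coordinates, as OpenCV has them. Camera axes: x right, y down, z forward; pixel columns grow to the right and rows downward; lengths in m; the calibration is good to about 2 mm. A picture is of the moment at which its call begins. There is no depth.
- workorder.close_job(): hands the job in, once; it reports no verdict.
Trained networks look in a picture, given as the dict that the camera call returned (one of the last four; its "shot" number tells which), for a name from the list of things; names that differ only in an ending like _2 or _b are one class to them, and where a whole thing is asked for, a point or a joint stands for the part that bears it (a point fixed in the world has none). Each returns a list of dicts, best first, with "conf" (0 to 1); they miss things now and then, are a little off and sometimes report something else, mostly with a low value. They report only what shows in the picture. A call takes as long as a camera call.
- optics.trace(name, picture): "region" (480x640 bool, what is visible of it) and "extent" ([left, top, right, bottom] in pixels, round what is visible of it).
The state is a dict: "time_s": time; "joints": joint angles; "qd": joint speeds; "joint_torque": joint torques, N m; "ee_pos": TCP position; "ee_rot": TCP orientation; "wrist_force": force on the tool from outside, world axes, zero at the start; "torque": the same for the moment, N m; "opening": finger opening in m.
Only numpy, scipy, OpenCV 4.12 (cv2) and the standard library are available. Lean on these libraries where they do the work, as an engineer would, in place of code of your own. Each camera call takes 0.05 s, during which the arm holds its last target.

### The job

One control knob of the two-burner gas hob has been washed and stands in the drainer: pull it out, turn it so that the flat in its bore matches the flat on the hob's bare brass spindle, and push it fully home. Then press the knob in against the valve's spring, as one does for lighting, well down towards the stop, and finish with the fingers still on the knob holding it pressed in. Leave the other knob and everything else on the worktop alone.

Things in the scene. Friction and masses are not known exactly. Their poses are not given: they have to be found in the camera images.
- knob: Loose black hob knob, 62 mm tall, 80 g, upright in the drainer's middle tube (origin at z 22 mm; pull it up 40 mm to clear). Origin: centre of its shank's underside, where the bore opens; z up, x the way its white pointer line shows. Shank 24 mm thick, z 0 to 36; round skirt 42 mm, z 36 to 42, lying on the tube's rim; grip bar along x, 38 mm long, 14 mm thick (across y), z 42 to 62.
- knob_pointer (a point): Point on the loose knob 20 mm from its axis on the pointer side (+x), level with the shank's underside. The knob's D-shaped bore is 18 mm deep, 15.6 mm across, with its flat on this (pointer) side, 2.8 mm from the axis; the mouth is chamfered 1.2 mm.
- drainer: White ceramic drainer, fixed: drip tray 76 x 172 mm with three upright tubes in a row along its y axis at -52, 0 and +52 mm, rims 58 mm above the worktop, bore 29 mm. Origin: centre of its underside. The knob stands in the middle tube; the others are empty.
- spindle_tip (a point): End of the bare brass D-spindle, on its axis; z up, x the way its flat faces (hob +x). It moves down with the spindle and never turns. 14 mm thick, flat 2 mm from the axis, last 3 mm chamfered by 2. Tip 82 mm above the worktop, 27 mm above the hob's top; at its foot a black collar, 9 mm high, 28 mm bore, takes the shank. Fully home, the knob's origin is 18 mm below this point.
- spindle (a joint): How far the bare spindle is pressed in, m: 0 at rest, 0.005 at the stop. Its spring pushes back with 5 N at first and 11 N at the stop.
- hob: Steel two-burner table-top gas hob, fixed, 276 x 426 mm, top 55 mm above the worktop, black pan supports to 87 mm. Origin: centre of its underside; x toward its back. Its two controls stand in the front strip at x = -100, y = -60 and +60 mm: one is the bare spindle, the other still has its knob; which is which varies.
- fitted_top (a point): Centre of the top of the hob's other knob, which is fitted already, 126 mm above the worktop; same black knob as the loose one. To be left alone.
- fitted_knob (a joint): How far the fitted knob is pressed in, m: 0 at rest, 0.005 at the stop.
- mug: White mug with a handle, 87 x 121 x 96 mm, bystander. Origin: its underside.
- wooden_spoon: Wooden spoon, 300 x 52 x 12 mm, lying in front of the hob, bystander. Origin: its underside; x along it.
- kitchen_timer: Round white kitchen timer, 66 mm across, 49 mm tall, bystander. Origin: centre of its underside.
- garlic: Garlic bulb, 53 mm, bystander. Origin: its underside.
- ramekin: Small white ramekin, 69 mm across, 42 mm tall, bystander. Origin: centre of its underside.
- teaspoon: Steel teaspoon, 130 mm long, lying flat, bystander. Origin: its underside; x along it.

How it is judged:
On the way, in this order (a step that is already met when the one before it is completed fails the run):
1. the knob is pulled out of the drainer's tube (z of knob in the frame of drainer above 0.062 m), for 0.1 s.
2. the knob is fully home on the bare spindle, pointer the way the flat faces (z of knob in the frame of spindle_tip below -0.0165 m and horizontal distance between knob and spindle_tip below 0.0025 m and x of knob_pointer in the frame of spindle_tip above 0.0165 m and angle between the x axis of knob and the x axis of spindle_tip, either way round below 0.35 rad), for 0.2 s.
At the end, for the whole second after the job is handed in: The knob is on the bare spindle, within 1.5 mm of fully home and 2.5 mm of its axis, upright within 0.12 rad, pointer the way the flat faces within 0.35 rad; fingers still touching it hold it pressed in over 2.8 of the 5 mm travel; the other knob is not pressed (all of step 2 and angle between knob's own z axis and vertical below 0.12 rad and value of joint spindle above 0.0028 m and value of joint fitted_knob below 0.001 m and contact force between the fingers and knob above 2 N and linear speed of knob below 0.02 m/s); the arm keeps its last pose, push and grip.
It fails at once if the fitted knob is pressed in by more than 2 mm (value of joint fitted_knob above 0.002 m).
It fails at once if a thing standing on the worktop is pushed more than 3 cm (distance of any of mug, wooden_spoon, kitchen_timer, garlic, ramekin, teaspoon from where it was at the start of the episode above 0.03 m).
It also fails if it takes over 42 s, if anything falls off the work surface, if the arm or the gripper's body presses on something with over 40 N, if the wrist force passes 120 N, or if a joint passes its speed limit or range.

## Working session

There is one attempt and no reset: what is moved stays moved. The work goes in short steps, Python scripts to look and compute and a tool call to move; the robot and the scene stay as the last step left them, time stands still between calls to the robot, and variables do not carry over. Pictures are saved under pics/ and viewed, and the job is handed in when it is done.

Besides the shell and the picture viewer there is one more tool, called as name(argument=value, ...) on one line, values as JSON. move_arm: Moves the arm, as the interface text tells. Its arguments: {"type":"object","properties":{"plan":{"type":"array","items":{"type":"array"}},"grip_force":{"type":"number"}},"required":["plan"]}

```bash
mkdir -p pics; cat > h.py <<'E'
import numpy as np, cv2, pickle
from bench import get_obs, optics, workorder
def K(p):
    f=240/np.tan(np.radians(p["fovy"])/2); return np.array([[f,0,p["cx"]],[0,f,p["cy"]],[0,0,1.]])
def D(p): return np.array([p["k1"],0,0,0,0.])
def proj(p,X): return cv2.projectPoints(np.array(X,float).reshape(-1,1,3),np.array(p["rvec"],float),np.array(p["tvec"],float),K(p),D(p))[0].reshape(-1,2)
def ray(p,uv):
    n=cv2.undistortPoints(np.array(uv,float).reshape(-1,1,2),K(p),D(p)).reshape(-1,2)
    R=cv2.Rodrigues(np.array(p["rvec"],float))[0]; t=np.array(p["tvec"],float).ravel()
    d=(np.c_[n,np.ones(len(n))])@R; return -R.T@t, d
def atz(p,uv,z):
    c,d=ray(p,uv); return c+d*((z-c[2])/d[:,2])[:,None]
def grab(n,tag=None):
    p=optics.grab_frame(n)
    if tag: cv2.imwrite(f"pics/{tag}.png",cv2.cvtColor(p["frame"],cv2.COLOR_RGB2BGR)); pickle.dump(p,open(f"{tag}.pkl","wb"))
    return p
E
python3 - <<'E'
from h import *
np.set_printoptions(precision=4,suppress=True)
for n in("top","side"):
    p=grab(n,n+"0"); print(n,ray(p,[[320,240]]),p["fovy"],p["k1"])
    for o in["knob","drainer","spindle_tip","hob","fitted_top","mug","kitchen_timer","garlic","ramekin"]:
        for r in optics.trace(o,p)[:2]:
            m=r["region"];ys,xs=np.nonzero(m); print(n,o,round(r["conf"],2),r["extent"],m.sum(),xs.mean().round(1),ys.mean().round(1))
print(get_obs())
E
```

```text
top (array([ 0.3086, -0.157 ,  1.2187]), array([[ 0.1457, -0.018 , -0.9893]])) 54.517564391994405 -0.0037154097624328437
top knob 0.51 [368.5, 223.2, 378.9, 238.2] 230 373.1 229.1
top spindle_tip 0.59 [346.2, 289.6, 397.0, 293.5] 256 368.5 293.7
top hob 0.86 [86.8, 139.5, 261.4, 255.9] 17407 174.5 198.7
top fitted_top 0.56 [187.3, 223.0, 202.6, 245.0] 252 193.0 232.7
top fitted_top 0.25 [336.7, 215.8, 407.0, 253.2] 1644 370.1 233.0
top mug 0.75 [465.6, 236.1, 518.6, 272.4] 1198 488.2 252.5
top kitchen_timer 0.59 [307.6, 282.6, 331.5, 305.8] 481 316.9 295.8
top kitchen_timer 0.58 [182.6, 223.0, 202.2, 241.7] 244 193.0 232.8
top garlic 0.64 [431.3, 263.1, 452.7, 285.4] 306 445.0 273.9
top ramekin 0.81 [446.8, 203.5, 472.3, 228.7] 590 456.1 216.5
side (array([ 0.0218, -1.213 ,  0.5467]), array([[ 0.3557,  0.8539, -0.38  ]])) 50.627695566846725 -0.07981925510810248
side knob 0.61 [356.5, 254.8, 372.7, 274.2] 201 365.8 263.9
side drainer 0.95 [331.5, 255.0, 402.9, 312.2] 1811 366.7 285.8
side hob 0.85 [251.5, 185.0, 383.9, 242.9] 1872 335.4 214.1
side mug 0.92 [385.6, 307.0, 441.4, 375.5]
[... 169 characters left out ...]
, 323.8, 375.4, 351.5] 528 361.0 336.1
side ramekin 0.81 [429.1, 306.7, 456.0, 344.0] 551 444.6 324.3
side ramekin 0.54 [332.7, 255.5, 403.8, 313.3] 1804 366.4 285.9
{'time_s': 1.0, 'joints': array([-1.3401,  0.2451,  1.5578, -0.    ,  1.3387, -0.1741]), 'qd': array([-0.0013, -0.0008,  0.0001,  0.0003,  0.0003, -0.0001]), 'joint_torque': array([  0.0006, -42.9525, -32.6427,  -0.0001,   0.0005,  -0.    ]), 'ee_pos': array([ 0.256 , -0.5975,  0.2099]), 'ee_rot': array([[ 0.9192,  0.3939, -0.    ],
       [ 0.3939, -0.9192, -0.    ],
       [-0.    ,  0.    , -1.    ]]), 'wrist_force': array([-0.5578, -0.4123, -0.6909]), 'torque': array([0.0006, 0.0183, 0.0289]), 'opening': 0.08564235763265968}
```

```bash
python3 - <<'E'
import cv2
t=cv2.imread("pics/top0.png");s=cv2.imread("pics/side0.png")
cv2.imwrite("pics/t1.png",cv2.resize(t[130:320,80:530],(800,338),interpolation=cv2.INTER_CUBIC))
cv2.imwrite("pics/s1.png",cv2.resize(s[160:390,240:470],(600,600),interpolation=cv2.INTER_CUBIC))
E
```

```text
(no output)
```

View pics/t1.png

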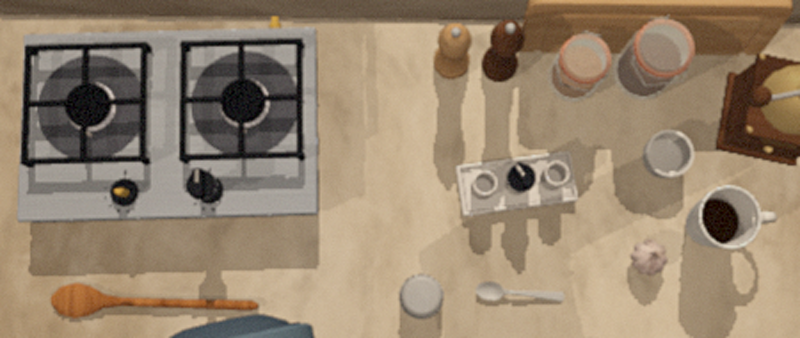

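View pics/s1.png

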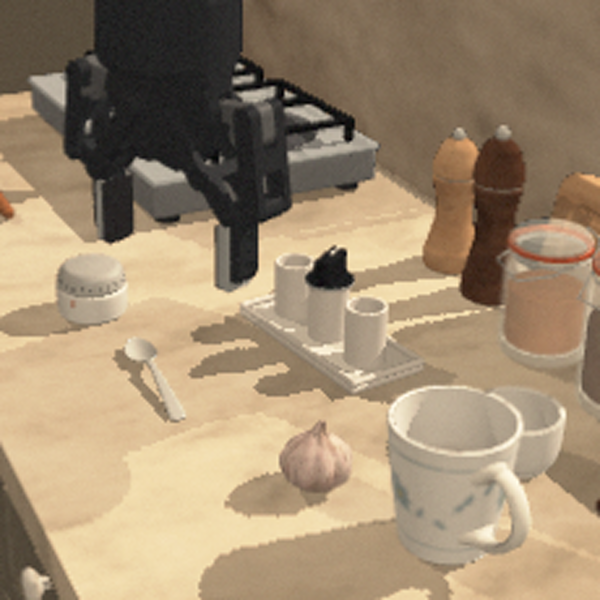

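View pics/top0.png

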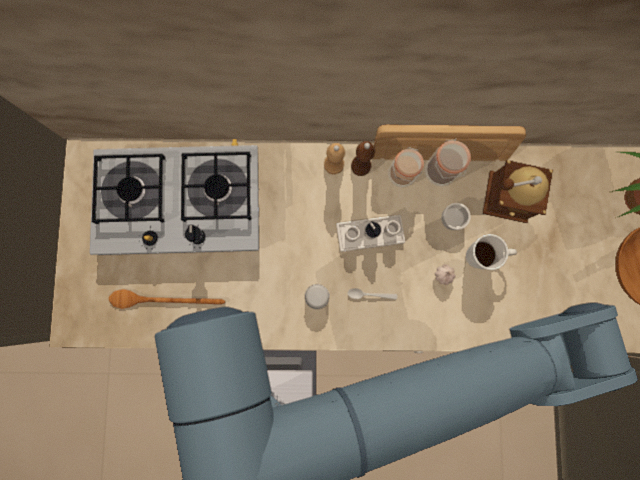

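```bash
python3 - <<'E'
import cv2
t=cv2.imread("pics/top0.png");s=cv2.imread("pics/side0.png")
a=cv2.resize(t[205:255,330:410],(800,500),interpolation=cv2.INTER_CUBIC)
b=cv2.resize(t[215:255,135:215],(800,400),interpolation=cv2.INTER_CUBIC)
cv2.imwrite("pics/a.png",a);cv2.imwrite("pics/b.png",b)
cv2.imwrite("pics/c.png",cv2.resize(s[245:320,325:410],(680,600),interpolation=cv2.INTER_CUBIC))
E
```

```text
(no output)
```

View pics/a.png

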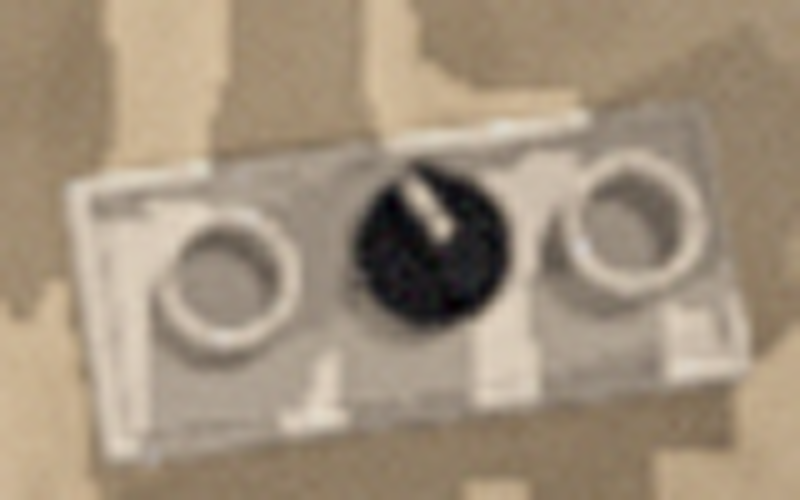

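View pics/b.png

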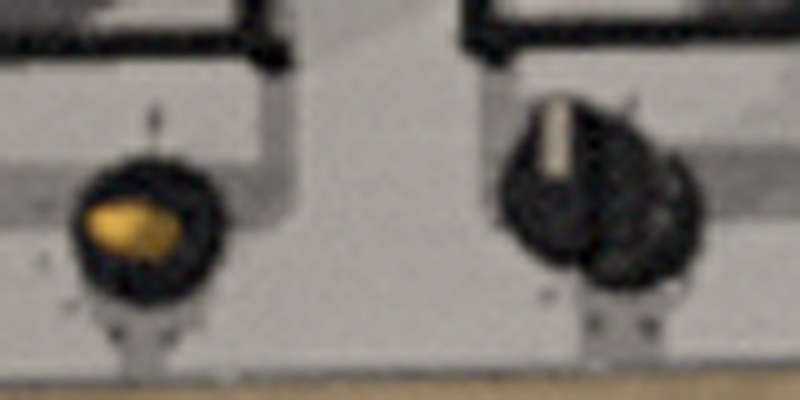

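View pics/c.png

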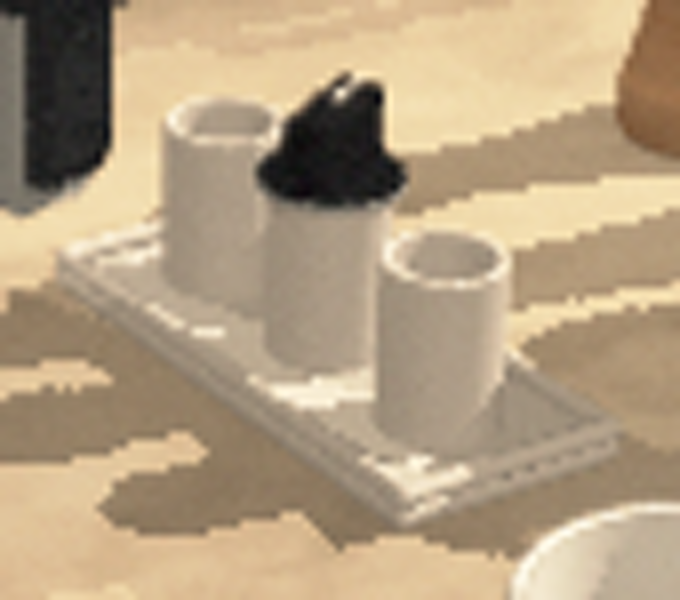

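```bash
cat >> h.py <<'E'
def cp(c,ox,oy,s=10): return (np.array(c,float)+.5)/s-.5+np.array([ox,oy])
E
python3 - <<'E'
from h import *
np.set_printoptions(precision=4,suppress=True)
p=pickle.load(open("top0.pkl","rb"))
sk=atz(p,cp([[432,245]],330,205),.064);print("skirt",sk)
rims=atz(p,cp([[230,280],[637,222]],330,205),.058);print("rims",rims,rims.mean(0),np.linalg.norm(rims[0]-rims[1]))
d=rims[0]-rims[1];print("drainer yaw(y axis->)",np.degrees(np.arctan2(-d[0],d[1])))
pt=atz(p,cp([[407,172],[448,238]],330,205),.084);print("pointer",pt);d=pt[0]-pt[1];print("len",np.linalg.norm(d),"yaw",np.degrees(np.arctan2(d[1],d[0])))
col=atz(p,cp([[150,230]],135,215),.064);print("collar",col)
fl=atz(p,cp([[626,212]],135,215),.085);print("fitted skirt?",fl) 
# hob edges
r=optics.trace("hob",grab("top"))[0]["region"].astype(np.uint8)
c=max(cv2.findContours(r,0,2)[0],key=cv2.contourArea)[:,0].astype(float)
print(cv2.minAreaRect(c.astype(np.float32)), cv2.boxPoints(cv2.minAreaRect(atz(p,c,.055)[:,:2].astype(np.float32))))
print(cv2.minAreaRect(atz(p,c,.055)[:,:2].astype(np.float32)))
E
python3 - <<'E'
import cv2
t=cv2.imread("pics/top0.png")
cv2.imwrite("pics/d.png",cv2.resize(t[140:265,80:270],(760,500),interpolation=cv2.INTER_CUBIC))
E
```

```text
skirt [[ 0.5079 -0.3106  0.064 ]]
rims [[ 0.4994 -0.2603  0.058 ]
 [ 0.5155 -0.3635  0.058 ]] [ 0.5074 -0.3119  0.058 ] 0.10441169293313869
drainer yaw(y axis->) 8.831648495951368
pointer [[ 0.5228 -0.3019  0.084 ]
 [ 0.5063 -0.3119  0.084 ]]
len 0.0192978651948936 yaw 31.375716479238044
collar [[0.4801 0.2482 0.064 ]]
fitted skirt? [[0.4828 0.1243 0.085 ]]
((173.86947631835938, 196.75787353515625), (111.76249694824219, 170.8114776611328), 88.23760986328125) [[ 0.4349  0.3996]
 [ 0.4528 -0.0264]
 [ 0.7453 -0.0142]
 [ 0.7275  0.4119]]
((0.5901378393173218, 0.19271185994148254), (0.2928100824356079, 0.4264121949672699), 2.3977267742156982)
```

View pics/d.png

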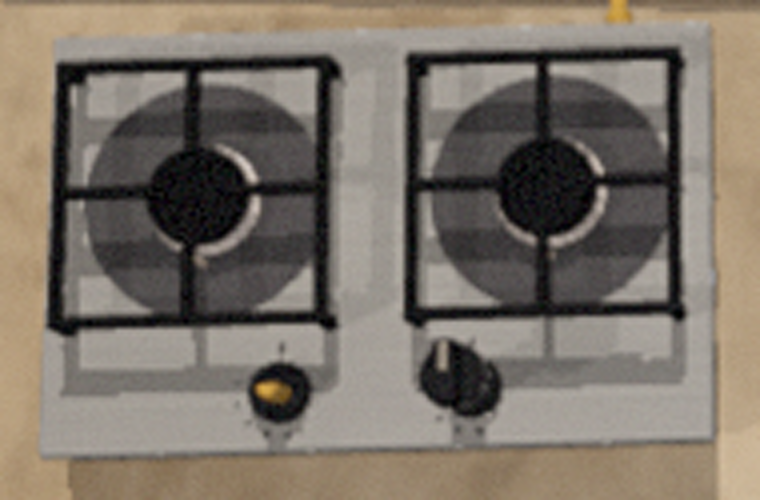

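```bash
python3 - <<'E'
from h import *
np.set_printoptions(precision=4,suppress=True)
p=pickle.load(open("top0.pkl","rb"))
c=atz(p,cp([[41,457],[716,438],[711,22],[57,38]],80,140,4),.055);print(c)
for i,j in((1,0),(2,3),(0,3),(1,2)):
    d=c[j]-c[i];print(np.linalg.norm(d),np.degrees(np.arctan2(-d[0],d[1])),np.degrees(np.arctan2(d[1],d[0])))
m=(c[2]+c[3])/2
# pan support top corners z .087 : x extents
s=atz(p,cp([[62,68],[330,62],[412,58],[677,52],[63,325],[330,320],[414,317],[678,311]],80,140,4),.087);print(s)
for i,j in((3,0),(7,4),(4,0),(5,1),(6,2),(7,3)):
    d=s[j]-s[i];print(np.linalg.norm(d),np.degrees(np.arctan2(-d[0],d[1])),np.degrees(np.arctan2(d[1],d[0])))
for yaw in (2,2.5,3):
    a=np.radians(yaw);R=np.array([[np.cos(a),-np.sin(a)],[np.sin(a),np.cos(a)]])
    o=m[:2]+R@[-.138,0]
    sp=o+R@[-.1,.06];ft=o+R@[-.1,-.06];print(yaw,o,sp,ft)
    print(proj(p,[[*sp,.082],[*sp,.064],[*ft,.126]]))
E
```

```text
[[ 0.4385  0.3982  0.055 ]
 [ 0.455  -0.024   0.055 ]
 [ 0.727  -0.0137  0.055 ]
 [ 0.711   0.4083  0.055 ]]
0.422524623874619 2.2474238038564454 92.24742380385645
0.4223218776285596 2.1712332552820426 92.17123325528205
0.2726873007881342 -87.86369823940063 2.136301760599357
0.2721253895975185 -87.82116096604283 2.178839033957182
[[ 0.6804  0.3882  0.087 ]
 [ 0.6864  0.2207  0.087 ]
 [ 0.6896  0.1694  0.087 ]
 [ 0.6956  0.0032  0.087 ]
 [ 0.5167  0.3755  0.087 ]
 [ 0.5217  0.2118  0.087 ]
 [ 0.5242  0.1602  0.087 ]
 [ 0.5298 -0.0022  0.087 ]]
0.38527945037370764 2.25297169418651 92.25297169418651
0.37794455128974724 1.9760716772400237 91.97607167724003
0.16418038969102516 -85.56847151733673 4.431528482663272
0.16489662024211804 -86.89397476987268 3.10602523012732
0.16568482492289224 -86.80971012818048 3.1902898718195223
0.1658918870063801 -88.12632340668225 1.8736765933177537
2 [0.5811 0.1925] [0.479 0.249] [0.4832 0.129 ]
[[146.6883 236.8886]
 [149.2012 237.9837]
 [190.9926 232.87  ]]
2.5 [0.5811 0.1913] [0.4786 0.2469] [0.4838 0.127 ]
[[147.5307 237.0752]
 [150.0308 238.1675]
 [191.8721 232.6276]]
3 [0.5812 0.1901] [0.4782 0.2448] [0.4844 0.1249]
[[148.3751 237.2545]
 [150.8624 238.3441]
 [192.7496 232.3778]]
```

move_arm(plan=[[[0,0,-2],[0.06,-0.028,0],0.06],[[0,0,-4],[0.115,-0.055,0],0.06],[[0,0,-6],[0.17,-0.082,0],0.06],[[0,0,-8],[0.225,-0.108,0],0.06],[[0,0,-8],[0.28,-0.134,0.01],0.06]], grip_force=60)

```text
time_s: 1.72
ee_pos: [0.4622, -0.3629, 0.2011]
ee_rot: [[0.855, 0.518, 0.002], [0.518, -0.855, -0.002], [0.001, 0.003, -1.0]]
wrist_force: [0.7, 0.5, -0.9]
opening: 0.0601
```

move_arm(plan=[[[0,0,0],[0.05,-0.015,0.0],0.05],[[0,0,0],[0.068,-0.021,0.03],0.05],[[0,0,0],[0.068,-0.021,0.06],0.05],[[0,0,0],[0.068,-0.021,0.07],0.05],[[0,0,0],[0.068,-0.021,0.07],0.05]])

```text
time_s: 2.35
ee_pos: [0.5076, -0.311, 0.1297]
ee_rot: [[0.856, 0.518, -0.001], [0.518, -0.856, 0.001], [-0.0, -0.001, -1.0]]
wrist_force: [0.1, 0.1, 0.1]
opening: 0.0497
```

```bash
python3 - <<'E'
from h import *
np.set_printoptions(precision=4,suppress=True)
o=get_obs();print(o["ee_pos"],o["ee_rot"])
p=grab("side","s2");q=grab("top","t2")
R=o["ee_rot"];print(proj(p,[o["ee_pos"],o["ee_pos"]+R[:,2]*.017]))
s=cv2.imread("pics/s2.png");t=cv2.imread("pics/t2.png")
a=cv2.resize(s[210:310,310:420],(660,600),interpolation=cv2.INTER_CUBIC);b=cv2.resize(t[180:280,310:430],(720,600),interpolation=cv2.INTER_CUBIC)
cv2.imwrite("pics/s2c.png",a);cv2.imwrite("pics/t2c.png",b)
E
```

```text
[ 0.5076 -0.311   0.1297] [[ 0.8557  0.5175 -0.0007]
 [ 0.5175 -0.8557  0.0006]
 [-0.0003 -0.0009 -1.    ]]
[[366.7458 238.8882]
 [366.521  246.0923]]
```

View pics/s2c.png

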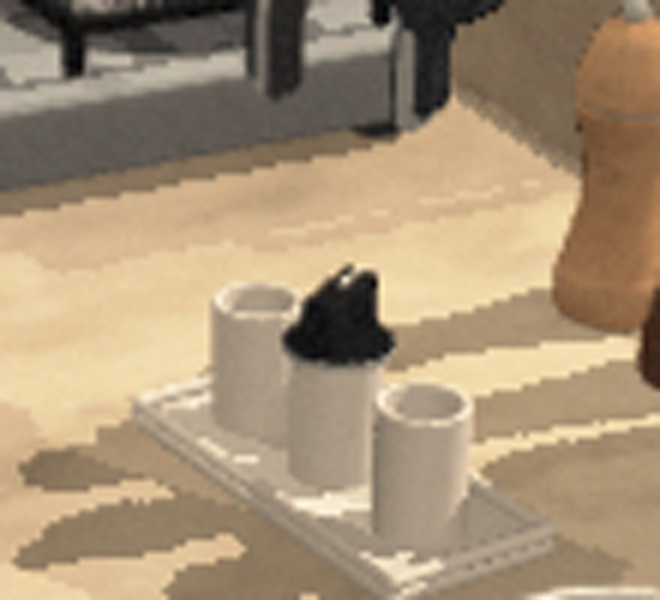

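View pics/t2c.png

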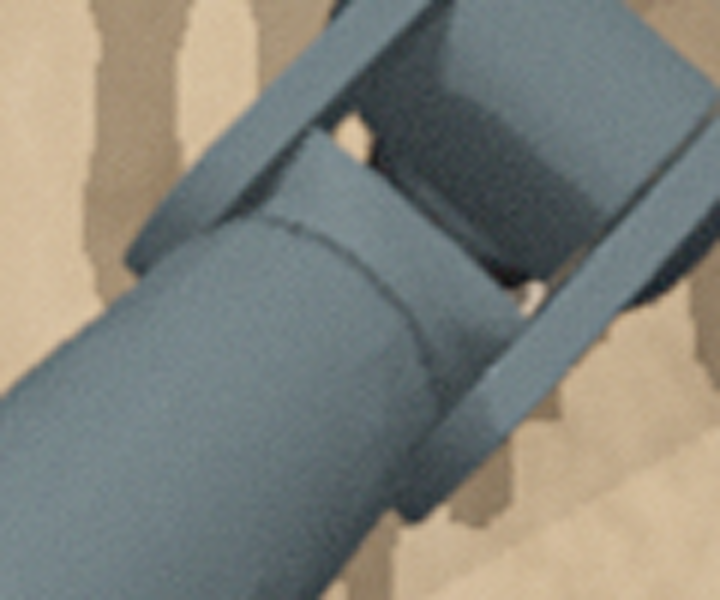

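```bash
python3 - <<'E'
from h import *
np.set_printoptions(precision=2,suppress=True)
p=pickle.load(open("s2.pkl","rb"));q=pickle.load(open("s2.pkl","rb"))
print(proj(p,[[.5077,-.311,.084],[.5077,-.311,.061],[.4994,-.2603,.058],[.5155,-.3635,.058]])*1)
print((proj(p,[[.5077,-.311,.084],[.5077,-.311,.061],[.4994,-.2603,.058],[.5155,-.3635,.058]])-[310,210])*6)
o=get_obs();e=o["ee_pos"];R=o["ee_rot"]
for z in(-.02,-.01,0,.01):
    print(z,((proj(p,[e+R[:,1]*s*.025+R[:,2]*z for s in(1,-1)])-[310,210])*6).ravel())
t=cv2.imread("pics/s2.png");cv2.imwrite("pics/s2d.png",cv2.resize(t[130:330,270:470],(600,600)))
E
```

```text
[[366.22 258.05]
 [365.93 267.47]
 [352.48 260.61]
 [380.47 277.75]]
[[337.31 288.28]
 [335.56 344.84]
 [254.9  303.64]
 [422.84 406.51]]
-0.02 [405.68 132.3  286.11 103.67]
-0.01 [404.74 158.45 285.6  129.29]
0 [403.8  184.43 285.09 154.74]
0.01 [402.86 210.23 284.58 180.02]
```

View pics/s2d.png

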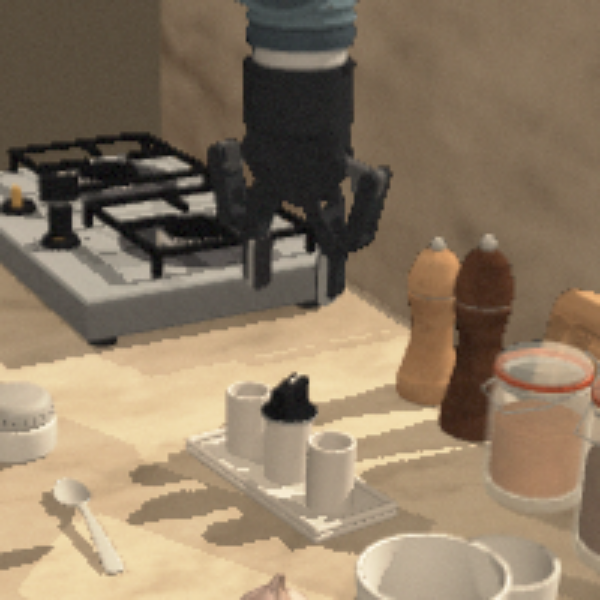

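```bash
python3 - <<'E'
from h import *
np.set_printoptions(precision=2,suppress=True)
p=pickle.load(open("side0.pkl","rb"))
e=np.array([.256,-.5975,.2099]);R=np.array([[.9192,.3939,0],[.3939,-.9192,0],[0,0,-1]])
for z in(-.04,-.02,0,.02): print(z,proj(p,[e+R[:,1]*s*.043+R[:,2]*z for s in(1,-1)]).ravel())
E
python3 - <<'E'
import cv2
s=cv2.imread("pics/side0.png");cv2.imwrite("pics/e.png",cv2.resize(s[170:290,250:370],(600,600)))
E
```

```text
-0.04 [327.73 266.11 285.31 249.05]
-0.02 [327.75 279.2  285.75 261.36]
0 [327.76 292.01 286.18 273.41]
0.02 [327.77 304.52 286.61 285.22]
```

View pics/e.png

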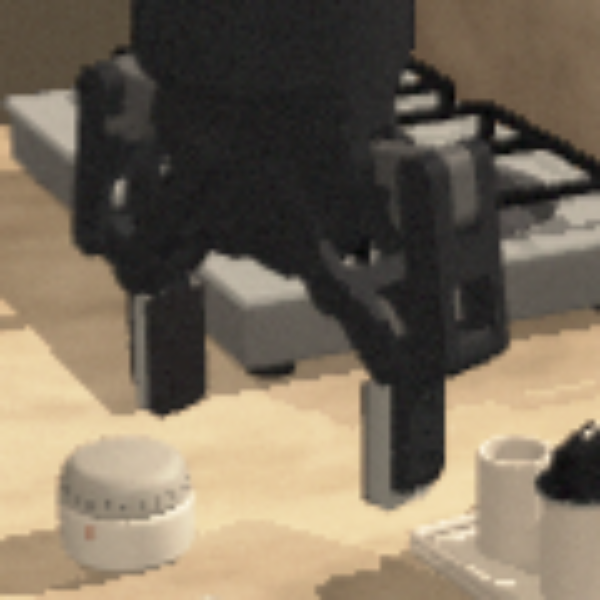

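```bash
python3 - <<'E'
from h import *
np.set_printoptions(precision=3,suppress=True)
p=pickle.load(open("t2.pkl","rb"))
for z in(.25,.35,.4): print(z,proj(p,[[.5076,-.311,z]]))
t=cv2.imread("pics/t2.png");cv2.imwrite("pics/t2e.png",t[100:400,150:550])
E
```

```text
0.25 [[384.469 214.403]]
0.35 [[392.673 203.926]]
0.4 [[397.501 197.76 ]]
```

View pics/t2e.png

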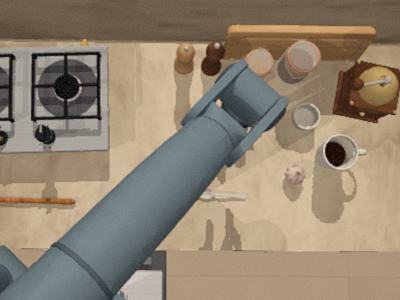

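move_arm(plan=[[[0,0,0],[0,0,0.01],0.05],[[0,0,0],[0,0,0.02],0.05],[[0,0,0],[0,0,0.027],0.05],[[0,0,0],[0,0,0.027],0.05]])

```text
time_s: 2.95
ee_pos: [0.5074, -0.3104, 0.1018]
ee_rot: [[0.855, 0.518, -0.001], [0.518, -0.855, 0.001], [-0.001, -0.002, -1.0]]
wrist_force: [0.4, -1.3, 0.4]
opening: 0.05
```

```bash
python3 - <<'E'
from h import *
o=get_obs();print(o["ee_pos"],o["wrist_force"])
p=grab("side","s3")
s=cv2.imread("pics/s3.png")
cv2.imwrite("pics/s3c.png",cv2.resize(s[210:310,310:420],(660,600),interpolation=cv2.INTER_CUBIC))
E
```

```text
[ 0.50735473 -0.31040165  0.1017945 ] [ 0.36689935 -1.2680146   0.39809561]
```

View pics/s3c.png

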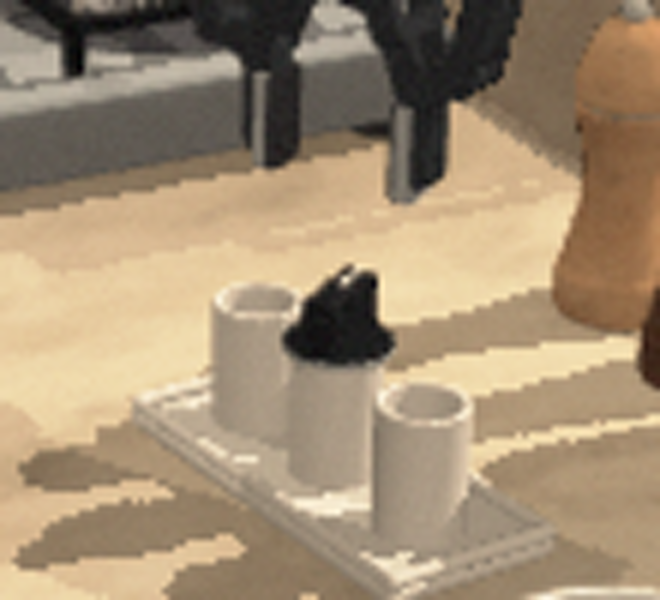

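move_arm(plan=[[[0,0,0],[0,0,0.01],0.05],[[0,0,0],[0,0,0.019],0.05],[[0,0,0],[0,0,0.019],0.05],[[0,0,0],[0,0,0.019],0.05]])

```text
time_s: 3.5
ee_pos: [0.5079, -0.3109, 0.0839]
ee_rot: [[0.855, 0.518, 0.0], [0.518, -0.855, -0.0], [-0.0, 0.0, -1.0]]
wrist_force: [-0.1, -0.1, 1.2]
opening: 0.05
```

```bash
python3 - <<'E'
from h import *
o=get_obs();print(o["ee_pos"],o["wrist_force"])
p=grab("side","s4")
s=cv2.imread("pics/s4.png")
cv2.imwrite("pics/s4c.png",cv2.resize(s[210:310,310:420],(660,600),interpolation=cv2.INTER_CUBIC))
cv2.imwrite("pics/s4d.png",s)
E
```

```text
[ 0.5079356  -0.31090845  0.08390792] [-0.05758938 -0.06377621  1.21738726]
```

View pics/s4c.png

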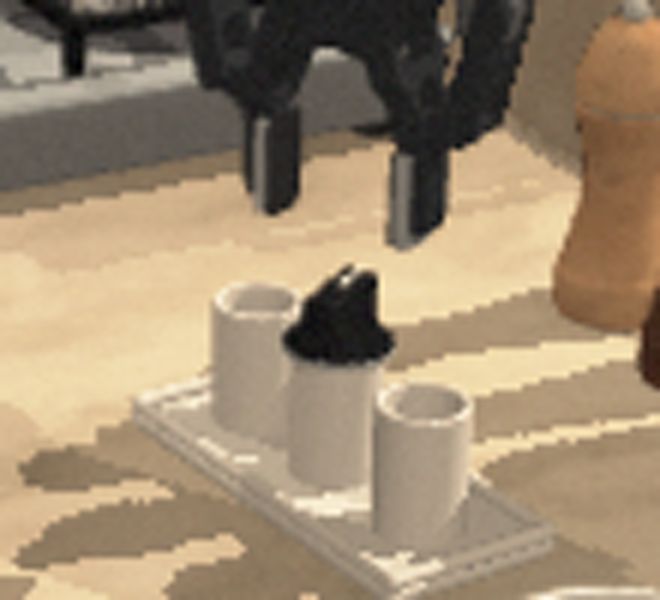

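View pics/s4d.png

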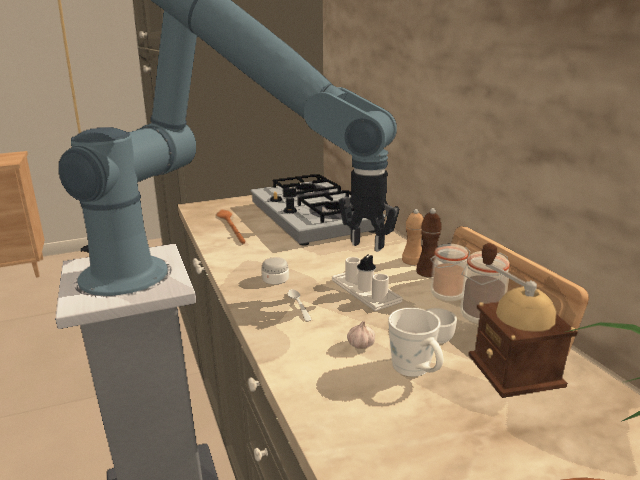

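```bash
python3 - <<'E'
from h import *
np.set_printoptions(precision=1,suppress=True)
p=pickle.load(open("s4.pkl","rb"))
print(proj(p,[[0,0,0],[.5079,-.3109,.084],[.5079,-.3109,.101],[.5079,-.3109,.14],[.5079,-.3109,.2],[.5079,-.3109,.25]]))
cv2.imwrite("pics/s4e.png",cv2.resize(cv2.imread("pics/s4.png")[80:280,40:440],(800,400)))
# wrist: gripper flange positions
q=optics.trace("knob",p) if 0 else None
E
```

```text
[[123.1 275.2]
 [366.3 258. ]
 [366.5 250.9]
 [367.  234.4]
 [367.8 208.1]
 [368.4 185.4]]
```

View pics/s4e.png

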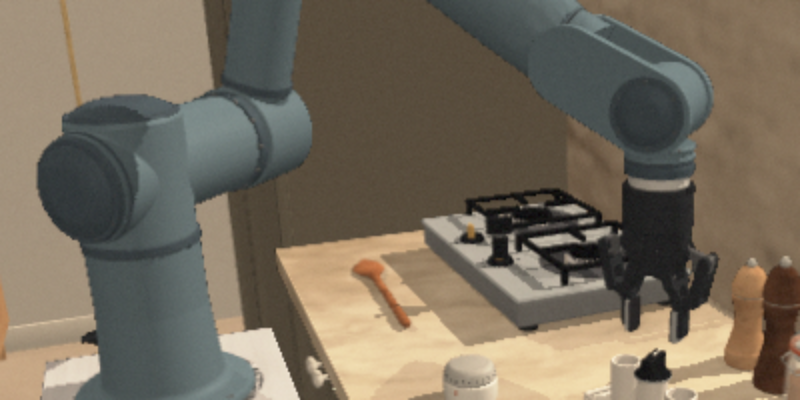

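move_arm(plan=[[[0,0,0],[0,0,0.006],0.05],[[0,0,0],[0,0,0.012],0.05],[[0,0,0],[0,0,0.014],0.05],[[0,0,0],[0,0,0.014],0.05]])

```text
time_s: 4.05
ee_pos: [0.5077, -0.3107, 0.0695]
ee_rot: [[0.855, 0.518, -0.0], [0.518, -0.855, 0.0], [-0.0, -0.001, -1.0]]
wrist_force: [0.5, 0.4, 0.3]
opening: 0.0499
```

```bash
python3 - <<'E'
from h import *
o=get_obs();print(o["ee_pos"],o["wrist_force"])
p=grab("side","s5")
s=cv2.imread("pics/s5.png")
cv2.imwrite("pics/s5c.png",cv2.resize(s[210:310,310:420],(660,600),interpolation=cv2.INTER_CUBIC))
E
```

```text
[ 0.50772776 -0.31069499  0.06952492] [0.49434415 0.36586681 0.32147467]
```

View pics/s5c.png

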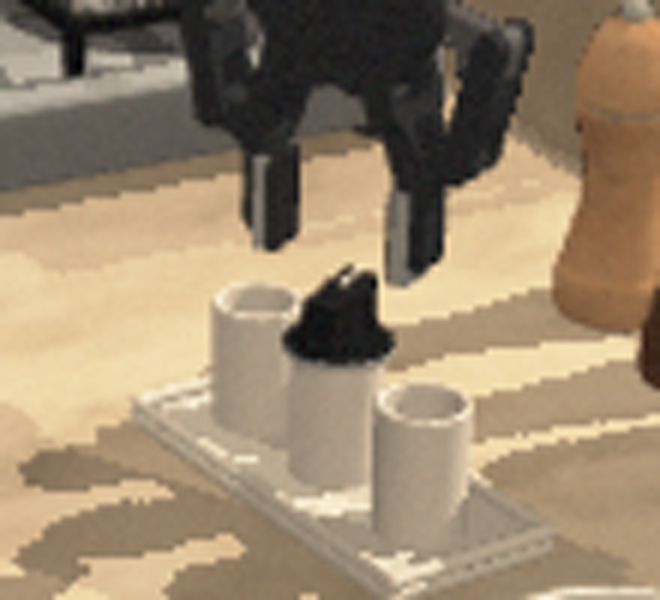

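move_arm(plan=[[[0,0,0],[0,0,0.006],0.05],[[0,0,0],[0,0,0.012],0.05],[[0,0,0],[0,0,0.013],0.05],[[0,0,0],[0,0,0.013],0.05]])

```text
time_s: 4.6
ee_pos: [0.5078, -0.3108, 0.0567]
ee_rot: [[0.855, 0.518, -0.0], [0.518, -0.855, 0.0], [-0.0, -0.0, -1.0]]
wrist_force: [-0.2, -0.2, 0.5]
opening: 0.0496
```

```bash
python3 - <<'E'
from h import *
o=get_obs();print(o["ee_pos"],o["wrist_force"])
p=grab("side","s6")
s=cv2.imread("pics/s6.png")
cv2.imwrite("pics/s6c.png",cv2.resize(s[210:310,310:420],(660,600),interpolation=cv2.INTER_CUBIC))
E
```

```text
[ 0.50783502 -0.31079185  0.05672318] [-0.16351777 -0.19272577  0.5191809 ]
```

View pics/s6c.png

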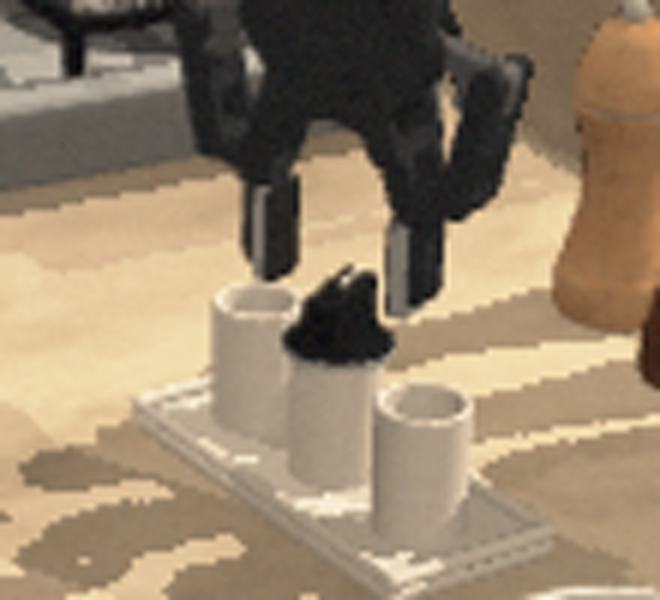

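move_arm(plan=[[[0,0,0],[0,0,0.005],0.05],[[0,0,0],[0,0,0.008],0.05],[[0,0,0],[0,0,0.008],0.035],[[0,0,0],[0,0,0.008],0.03],[[0,0,0],[0,0,0.008],0.03]])

```text
time_s: 5.28
ee_pos: [0.508, -0.3109, 0.049]
ee_rot: [[0.855, 0.518, 0.0], [0.518, -0.855, -0.0], [0.0, 0.0, -1.0]]
wrist_force: [0.4, 0.2, 1.3]
opening: 0.0299
```

```bash
python3 - <<'E'
from h import *
o=get_obs();print(o["ee_pos"],o["wrist_force"])
p=grab("side","s7")
s=cv2.imread("pics/s7.png")
cv2.imwrite("pics/s7c.png",cv2.resize(s[210:310,310:420],(660,600),interpolation=cv2.INTER_CUBIC))
E
```

```text
[ 0.50795967 -0.31090457  0.0490115 ] [0.39440838 0.16970827 1.33251692]
```

View pics/s7c.png

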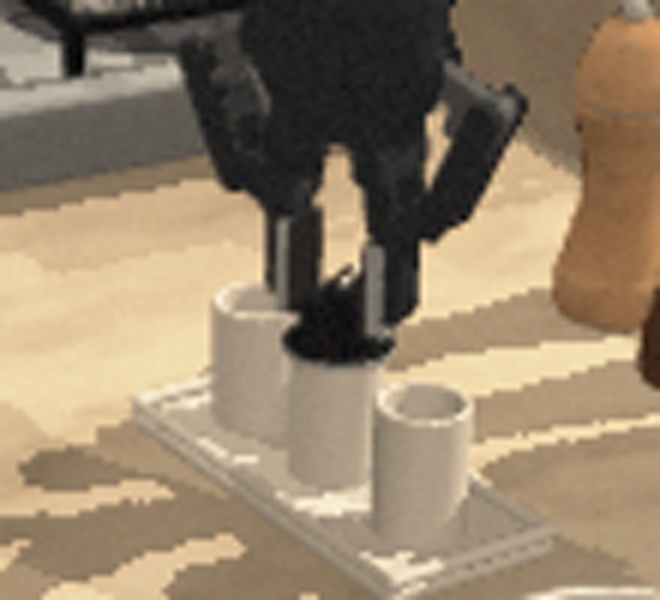

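move_arm(plan=[[[0,0,0],[0,0,0],0.02],[[0,0,0],[0,0,0],0.01],[[0,0,0],[0,0,0],0.01],[[0,0,0],[0,0,0],0.01]], grip_force=60)

```text
time_s: 5.82
ee_pos: [0.5081, -0.311, 0.0492]
ee_rot: [[0.855, 0.518, 0.0], [0.518, -0.855, -0.0], [0.0, 0.001, -1.0]]
wrist_force: [0.4, 0.5, 1.2]
opening: 0.0126
```

```bash
python3 - <<'E'
from h import *
o=get_obs();print(o["ee_pos"],o["wrist_force"],o["opening"])
p=grab("side","s8")
s=cv2.imread("pics/s8.png")
cv2.imwrite("pics/s8c.png",cv2.resize(s[210:310,310:420],(660,600),interpolation=cv2.INTER_CUBIC))
E
```

```text
[ 0.50809765 -0.31102128  0.04920151] [0.44409142 0.4996828  1.2043138 ] 0.012569244538920723
```

View pics/s8c.png

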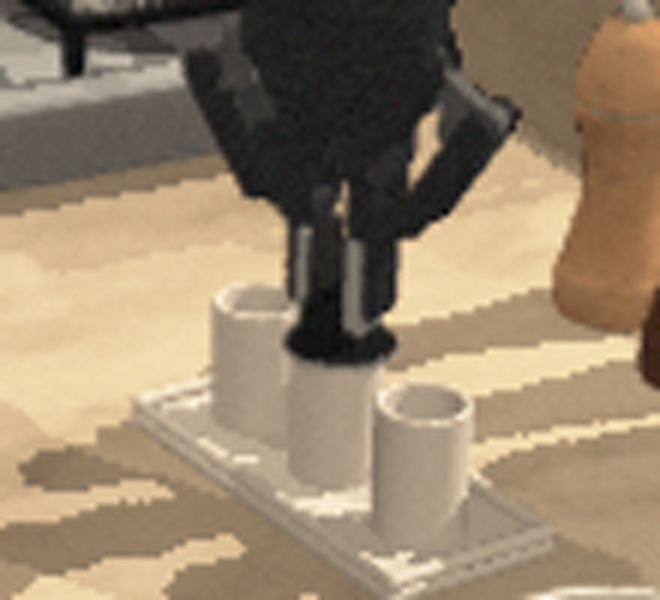

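move_arm(plan=[[[0,0,0],[0,0,-0.01],0.01],[[0,0,0],[0,0,-0.025],0.01],[[0,0,0],[0,0,-0.045],0.01],[[0,0,0],[0,0,-0.06],0.01],[[0,0,0],[0,0,-0.07],0.01]])

```text
time_s: 6.5
ee_pos: [0.5083, -0.3113, 0.1207]
ee_rot: [[0.855, 0.518, 0.002], [0.518, -0.855, -0.001], [0.001, 0.002, -1.0]]
wrist_force: [0.1, 0.5, 0.4]
opening: 0.0121
```

```bash
python3 - <<'E'
from h import *
o=get_obs();print(o["ee_pos"],o["wrist_force"],o["opening"])
p=grab("side","s9")
s=cv2.imread("pics/s9.png")
cv2.imwrite("pics/s9c.png",cv2.resize(s[210:310,310:420],(660,600),interpolation=cv2.INTER_CUBIC))
E
```

```text
[ 0.50834703 -0.31129296  0.12074523] [0.12337643 0.46896939 0.40258991] 0.012144167531413433
```

View pics/s9c.png

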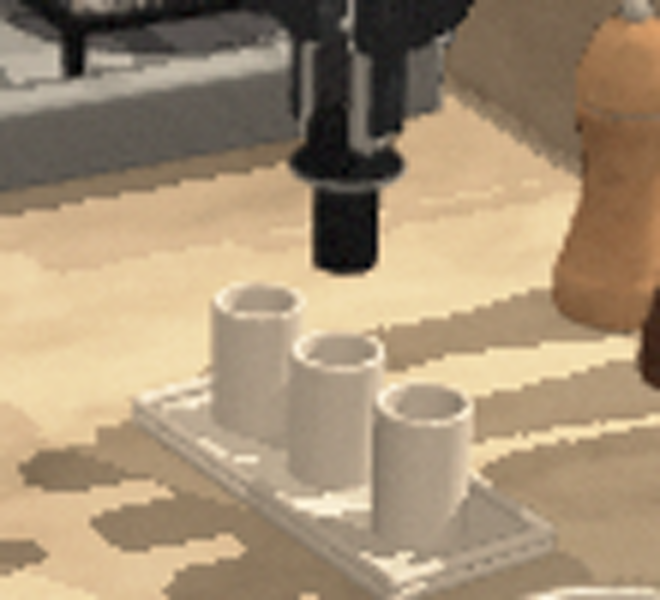

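move_arm(plan=[[[0,0,0],[0,0,-0.035],0.01],[[0,0,4],[0.012,-0.022,-0.06],0.01],[[0,0,8],[0.034,-0.063,-0.075],0.01],[[0,0,12],[0.058,-0.108,-0.075],0.01],[[0,0,16],[0.082,-0.152,-0.075],0.01]])

```text
time_s: 7.18
ee_pos: [0.4989, -0.1369, 0.1939]
ee_rot: [[0.966, 0.259, 0.0], [0.259, -0.966, 0.0], [0.0, -0.0, -1.0]]
wrist_force: [0.1, 0.8, -0.6]
opening: 0.0124
```

```bash
python3 - <<'E'
from h import *
np.set_printoptions(precision=4,suppress=True)
o=get_obs();print(o["ee_pos"],o["ee_rot"],o["opening"],o["joints"])
R=o["ee_rot"];print(np.degrees(np.arctan2(R[1,0],R[0,0])));print(R.T@(np.array([.480,.2485,.195])-o["ee_pos"]))
E
```

```text
[ 0.4989 -0.1369  0.1939] [[ 0.9658  0.2593  0.    ]
 [ 0.2593 -0.9658  0.0002]
 [ 0.0001 -0.0001 -1.    ]] 0.0124450448993681 [-0.4873 -0.0535  1.9088  0.0002  1.2863  0.8212]
15.028196302092564
[ 0.0817 -0.3771 -0.001 ]
```

move_arm(plan=[[[0,0,3],[0.01,-0.046,0],0.01],[[0,0,6],[0.02,-0.092,0],0.01],[[0,0,9],[0.03,-0.139,0],0.01],[[0,0,12],[0.04,-0.185,0],0.01],[[0,0,13],[0.05,-0.23,0],0.01]])

```text
time_s: 7.8
ee_pos: [0.4867, 0.0982, 0.1937]
ee_rot: [[0.999, 0.038, -0.0], [0.038, -0.999, -0.0], [-0.0, 0.0, -1.0]]
wrist_force: [1.1, 0.9, -1.1]
opening: 0.0122
```

```bash
python3 - <<'E'
from h import *
np.set_printoptions(precision=4,suppress=True)
o=get_obs();print(o["ee_pos"],o["ee_rot"],o["opening"],o["joints"])
R=o["ee_rot"];print(np.degrees(np.arctan2(R[1,0],R[0,0])));print(R.T@(np.array([.480,.2485,.195])-o["ee_pos"]))
E
```

```text
[0.4867 0.0982 0.1937] [[ 0.9993  0.0375 -0.0003]
 [ 0.0375 -0.9993 -0.    ]
 [-0.0003  0.     -1.    ]] 0.012228837313386408 [-0.0296 -0.1058  1.9581 -0.      1.2895  1.5037]
2.1494334006521396
[-0.0011 -0.1504 -0.0013]
```

move_arm(plan=[[[0,0,0],[0,-0.045,0],0.01],[[0,0,0],[0,-0.095,0],0.01],[[0,0,0],[-0.001,-0.14,0.0],0.01],[[0,0,0],[-0.001,-0.151,0.02],0.01],[[0,0,0],[-0.001,-0.151,0.04],0.01]])

```text
time_s: 8.43
ee_pos: [0.4801, 0.2487, 0.1533]
ee_rot: [[0.999, 0.04, -0.0], [0.04, -0.999, 0.0], [-0.0, -0.0, -1.0]]
wrist_force: [-0.2, 0.9, -0.2]
opening: 0.0124
```

move_arm(plan=[[[0,0,0],[0,0,0.01],0.01],[[0,0,0],[0,0,0.018],0.01],[[0,0,0],[0,0,0.02],0.01],[[0,0,0],[0,0,0.02],0.01]])

```text
time_s: 8.93
ee_pos: [0.4809, 0.2475, 0.1344]
ee_rot: [[0.999, 0.038, 0.001], [0.038, -0.999, 0.0], [0.001, -0.0, -1.0]]
wrist_force: [0.2, -0.5, -0.9]
opening: 0.0121
```

```bash
python3 - <<'E'
from h import *
np.set_printoptions(precision=4,suppress=True)
o=get_obs();print(o["ee_pos"],o["ee_rot"],o["opening"],o["wrist_force"])
p=grab("side","s10");q=grab("top","t10")
e=o["ee_pos"]
print(proj(p,[[.48,.2485,.082],[e[0],e[1],e[2]-.027],[.4775,.2485,.0549]]),proj(q,[[.48,.2485,.082]]))
s=cv2.imread("pics/s10.png");t=cv2.imread("pics/t10.png")
cv2.imwrite("pics/s10c.png",cv2.resize(s[145:225,240:330],(675,600),interpolation=cv2.INTER_CUBIC))
cv2.imwrite("pics/t10c.png",cv2.resize(t[180:270,90:210],(800,600),interpolation=cv2.INTER_CUBIC))
E
```

```text
[0.4809 0.2475 0.1344] [[ 0.9993  0.0379  0.0007]
 [ 0.0379 -0.9993  0.0002]
 [ 0.0007 -0.0002 -1.    ]] 0.01211673475798413 [ 0.1676 -0.4999 -0.9192]
[[275.2837 192.5202]
 [275.3426 184.7648]
 [274.8622 200.861 ]] [[146.9014 236.4997]]
```

View pics/s10c.png

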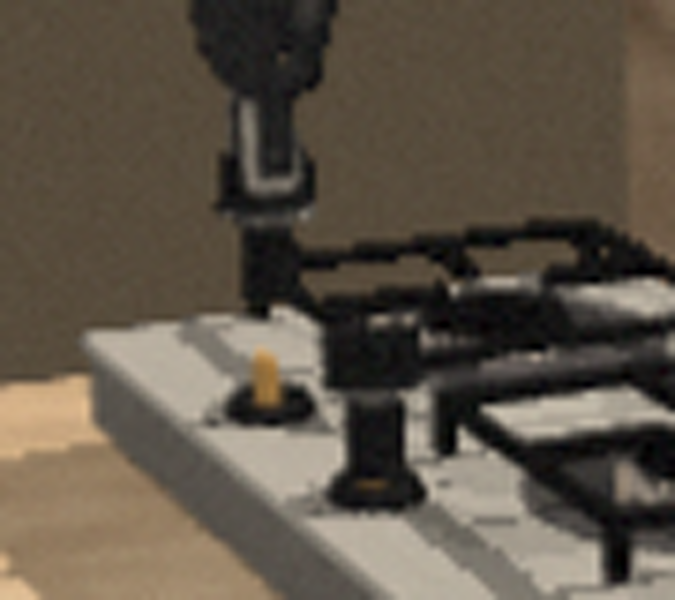

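View pics/t10c.png

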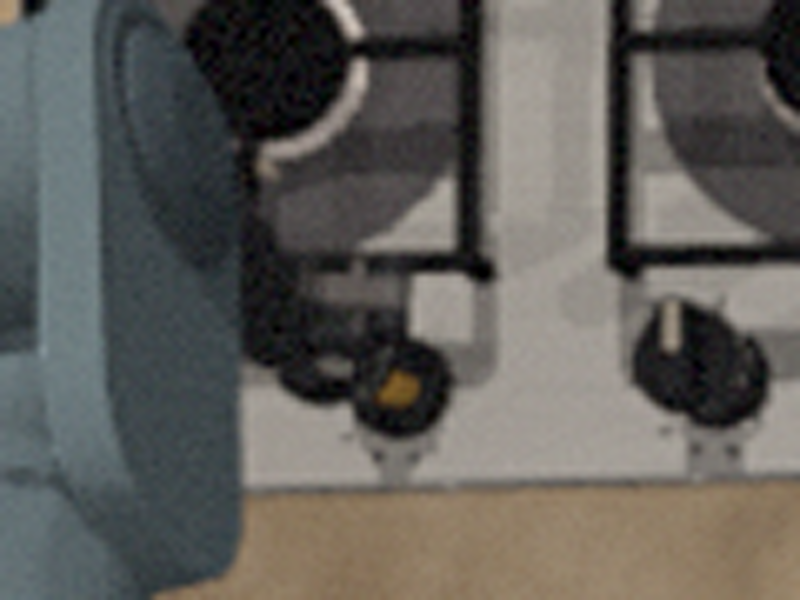

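```bash
cat > ov.py <<'E'
from h import *
def ov(tag,ori,out,box,s,spin=(.480,.2485),extra=None):
    p=pickle.load(open(tag+".pkl","rb"));im=cv2.cvtColor(p["frame"],cv2.COLOR_RGB2BGR)
    x0,y0,x1,y1=box;im=cv2.resize(im[y0:y1,x0:x1],None,fx=s,fy=s,interpolation=cv2.INTER_CUBIC)
    im=cv2.convertScaleAbs(im,alpha=1.8,beta=20); raw=im.copy()
    th=np.linspace(0,2*np.pi,60)
    def circ(c,r,z,col):
        P=np.c_[c[0]+r*np.cos(th),c[1]+r*np.sin(th),np.full(60,z)]
        u=((proj(p,P)-[x0,y0]+.5)*s-.5); cv2.polylines(im,[np.round(u).astype(int)],True,col,1)
    k=ori
    for r,z,c in((.012,0,(0,255,0)),(.021,.036,(0,255,255)),(.021,.042,(0,255,255))): circ(k,r,k[2]+z,c)
    circ(spin,.007,.082,(0,0,255));circ(spin,.007,.064,(0,0,255));circ(spin,.018,.064,(255,0,255))
    cv2.imwrite(f"pics/{out}.png",np.hstack([raw,im]))
E
python3 - <<'E'
from ov import *
o=get_obs();e=o["ee_pos"];k=[e[0],e[1],e[2]-.027]
ov("t10",k,"ov1",(120,215,165,255),9,);ov("s10",k,"ov2",(260,155,290,210),10)
E
```

```text
(no output)
```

View pics/ov1.png

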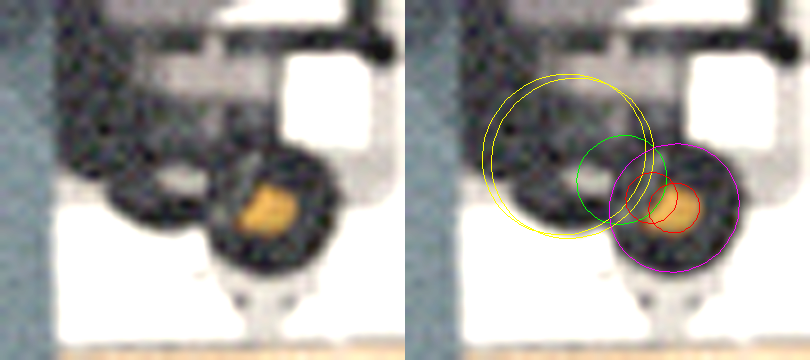

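View pics/ov2.png

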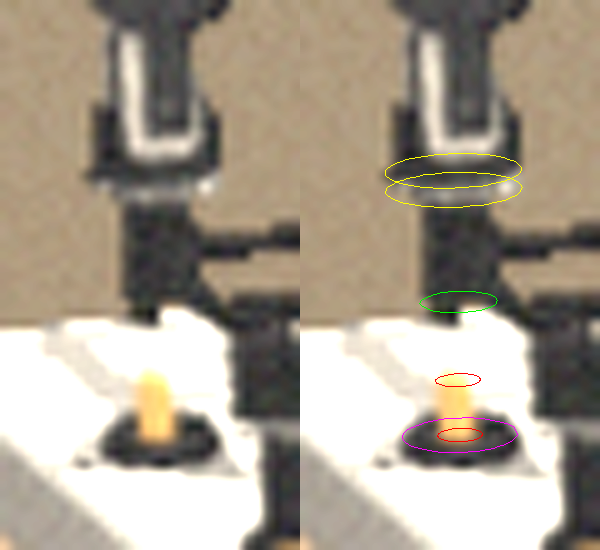

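```bash
python3 - <<'E'
from h import *
p=pickle.load(open("t10.pkl","rb"));im=cv2.cvtColor(p["frame"],cv2.COLOR_RGB2BGR)[218:246,124:162]
im=cv2.convertScaleAbs(im,alpha=1.5,beta=30)
cv2.imwrite("pics/z.png",cv2.resize(im,None,fx=20,fy=20,interpolation=cv2.INTER_CUBIC))
E
```

```text
(no output)
```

View pics/z.png

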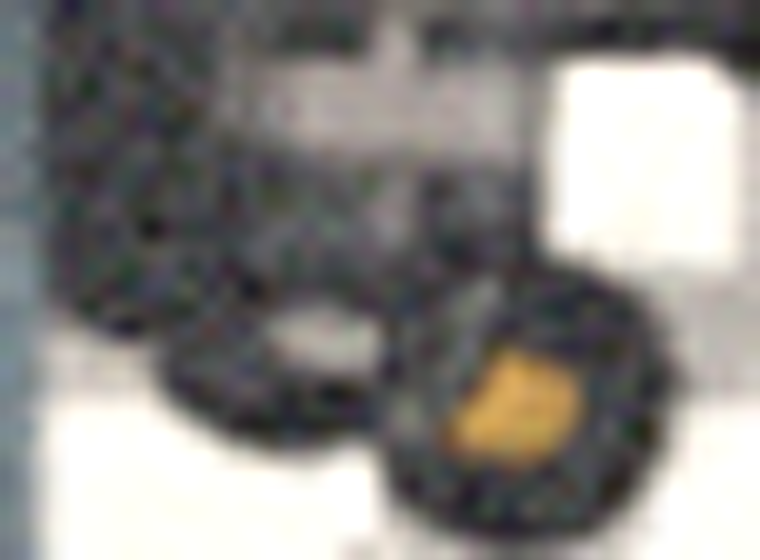

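move_arm(plan=[[[0,0,0],[0,0,0.008],0.01],[[0,0,0],[0,0,0.016],0.01],[[0,0,0],[0,0,0.02],0.01],[[0,0,0],[0,0,0.024],0.01],[[0,0,0],[0,0,0.028],0.01]])

```text
time_s: 9.65
ee_pos: [0.4809, 0.2476, 0.1065]
ee_rot: [[0.999, 0.038, 0.0], [0.038, -0.999, 0.0], [0.0, 0.0, -1.0]]
wrist_force: [-1.7, -0.5, 7.2]
opening: 0.0123
```

```bash
python3 - <<'E'
from ov import *
np.set_printoptions(precision=4,suppress=True)
o=get_obs();e=o["ee_pos"];k=[e[0],e[1],e[2]-.027];print(e,o["wrist_force"],o["torque"],o["opening"])
grab("top","t11");grab("side","s11")
ov("t11",k,"ov3",(120,215,165,255),9,);ov("s11",k,"ov4",(260,155,290,210),10)
E
```

```text
[0.4809 0.2476 0.1065] [-1.7082 -0.4572  7.1824] [-0.1154  0.49    0.0209] 0.012326653619347675
```

View pics/ov3.png

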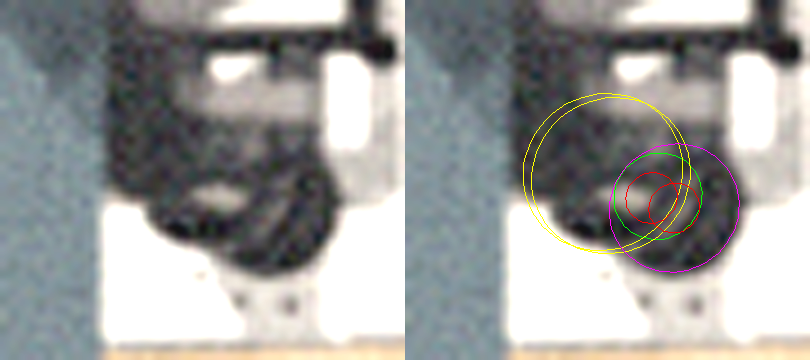

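View pics/ov4.png

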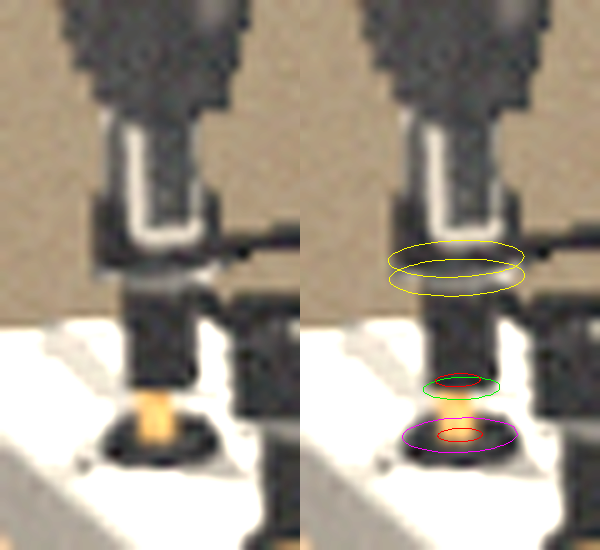

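move_arm(plan=[[[0,0,0],[-0.001,0,0],0.01],[[0,0,0],[-0.001,0,0.001],0.01],[[0,0,0],[-0.0015,0,0.002],0.01]])

```text
time_s: 10.12
ee_pos: [0.4805, 0.2477, 0.1056]
ee_rot: [[0.999, 0.038, 0.003], [0.038, -0.999, 0.0], [0.003, -0.0, -1.0]]
wrist_force: [-0.5, -0.5, 7.9]
opening: 0.0123
```

move_arm(plan=[[[0,0,0],[-0.0005,0,0.001],0.01],[[0,0,0],[-0.0005,0,0.002],0.01],[[0,0,0],[-0.0005,0,0.002],0.01]])

```text
time_s: 10.5
ee_pos: [0.4805, 0.2478, 0.1042]
ee_rot: [[0.999, 0.038, 0.004], [0.038, -0.999, 0.001], [0.004, -0.001, -1.0]]
wrist_force: [0.1, -1.4, 9.4]
opening: 0.0123
```

```bash
python3 - <<'E'
from ov import *
np.set_printoptions(precision=4,suppress=True)
o=get_obs();e=o["ee_pos"];k=[e[0],e[1],e[2]-.027];print(e,o["wrist_force"],o["torque"],o["opening"])
grab("top","t12");grab("side","s12")
ov("s12",k,"ov5",(260,155,290,210),10)
E
```

```text
[0.4805 0.2478 0.1042] [ 0.1351 -1.3566  9.3517] [-0.1414  0.1585  0.0366] 0.012303399174360363
```

View pics/ov5.png

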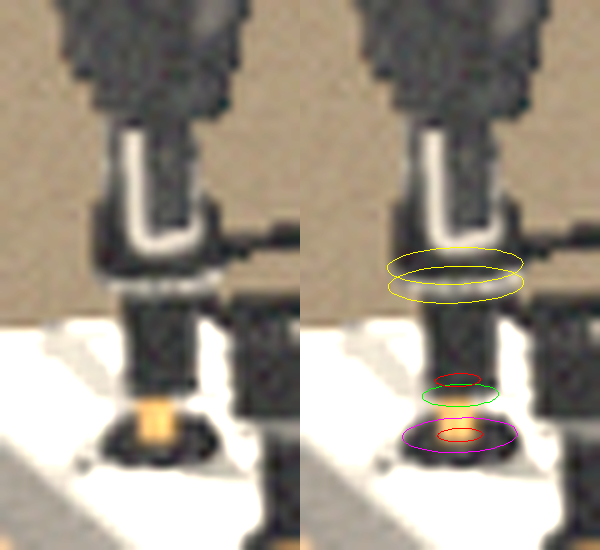

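move_arm(plan=[[[0,0,0],[0,0,-0.003],0.01],[[0,0,0],[0,0.001,-0.004],0.01],[[0,0,0],[0,0.001,-0.003],0.01],[[0,0,0],[0,0.001,-0.003],0.01]])

```text
time_s: 11.1
ee_pos: [0.4803, 0.2472, 0.1067]
ee_rot: [[0.999, 0.038, 0.004], [0.038, -0.999, 0.002], [0.004, -0.002, -1.0]]
wrist_force: [0.1, 1.4, 7.6]
opening: 0.0126
```

```bash
python3 - <<'E'
from h import *
np.set_printoptions(precision=4,suppress=True)
o=get_obs();print(o["ee_pos"],o["wrist_force"],o["torque"])
E
```

```text
[0.4803 0.2472 0.1067] [0.08   1.4401 7.6218] [ 0.1972 -0.053   0.0499]
```

```bash
python3 - <<'E'
from ov import *
p=grab("top","t13")
o=get_obs();e=o["ee_pos"]
im=cv2.cvtColor(p["frame"],cv2.COLOR_RGB2BGR)[218:248,126:166]
im=cv2.resize(cv2.convertScaleAbs(im,alpha=1.5,beta=20),None,fx=20,fy=20,interpolation=cv2.INTER_CUBIC)
th=np.linspace(0,2*np.pi,80)
def c(x,y,r,z,col):
    u=(proj(p,np.c_[x+r*np.cos(th),y+r*np.sin(th),np.full(80,z)])-[126,218]+.5)*20-.5
    cv2.polylines(im,[u.round().astype(int)],True,col,1)
z=e[2]-.027
cv2.imwrite("pics/z2.png",im)
c(e[0],e[1],.021,z+.036,(0,255,255));c(e[0],e[1],.021,z+.042,(0,255,0));c(e[0],e[1],.012,z,(255,0,0));c(.48,.2485,.018,.064,(255,0,255))
cv2.imwrite("pics/z3.png",im)
for r in optics.trace("knob",p)[:3]: print(r["conf"],r["extent"],r["region"].sum())
E
```

```text
0.42 [140.4, 233.4, 152.4, 241.1] 84
```

View pics/z2.png

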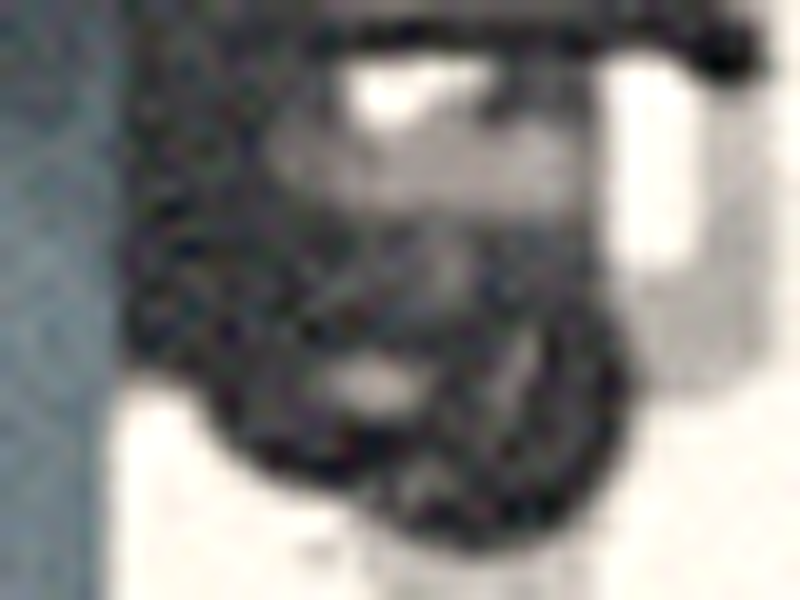

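View pics/z3.png

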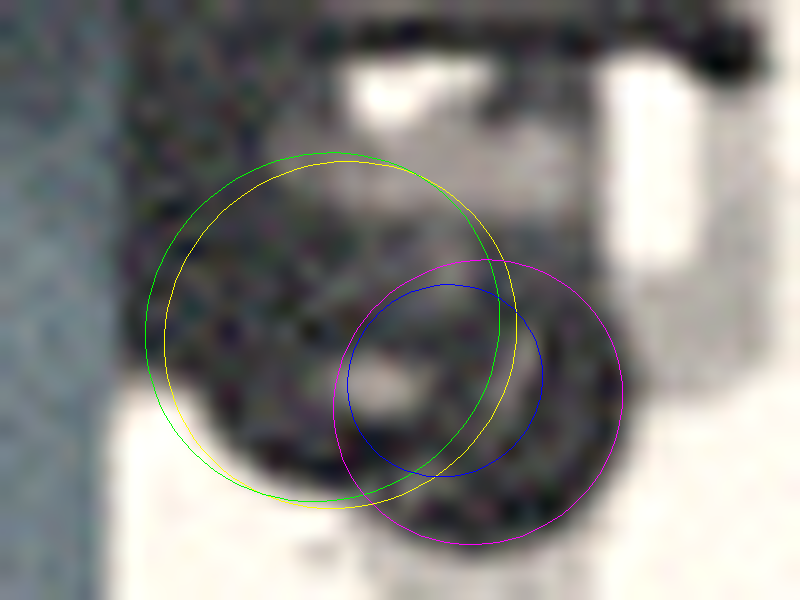

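move_arm(plan=[[[0,0,0],[0,0,-0.006],0.01],[[0,0,0],[0,-0.002,-0.009],0.01],[[0,0,0],[0.0005,-0.0045,-0.009],0.01],[[0,0,0],[0.0005,-0.0045,-0.009],0.01],[[0,0,0],[0.0005,-0.0045,-0.009],0.01]])

```text
time_s: 11.82
ee_pos: [0.4786, 0.2509, 0.1135]
ee_rot: [[0.999, 0.038, -0.001], [0.038, -0.999, -0.0], [-0.001, 0.0, -1.0]]
wrist_force: [-0.0, -0.4, -0.8]
opening: 0.0126
```

```bash
cat > zz.py <<'E'
from ov import *
def run(n,dx=0,dy=0):
    o=get_obs();e=o["ee_pos"]; np.set_printoptions(precision=4,suppress=True);print(e,o["wrist_force"],o["torque"],o["opening"],o["time_s"])
    outs=[]
    for cam,box,sp,s in(("top",(126,216,164,248),(.4798,.2482),13),("side",(262,160,290,210),(.480,.2485),8)):
        p=grab(cam,f"{cam[0]}{n}");x0,y0,x1,y1=box
        im=cv2.cvtColor(p["frame"],cv2.COLOR_RGB2BGR)[y0:y1,x0:x1]
        im=cv2.resize(cv2.convertScaleAbs(im,alpha=1.5,beta=20),None,fx=s,fy=s,interpolation=cv2.INTER_CUBIC)
        raw=im.copy()
        th=np.linspace(0,2*np.pi,80)
        def c(x,y,r,z,col):
            u=(proj(p,np.c_[x+r*np.cos(th),y+r*np.sin(th),np.full(80,z)])-[x0,y0]+.5)*s-.5
            cv2.polylines(im,[u.round().astype(int)],True,col,1)
        z=e[2]-.027;X,Y=e[0]+dx,e[1]+dy
        c(X,Y,.021,z+.036,(0,255,255));c(X,Y,.021,z+.042,(0,255,0));c(X,Y,.012,z,(255,0,0));c(*sp,.018,.064,(255,0,255));c(*sp,.007,.082,(0,0,255))
        cv2.imwrite(f"pics/r{cam}{n}.png",np.vstack([raw,im]) if cam=="top" else np.hstack([raw,im]))
E
python3 -c "
from zz import *
run(14,0.000,-.004)"
```

```text
[0.4786 0.2509 0.1135] [-0.047  -0.4416 -0.7502] [-0.016  -0.0385  0.0086] 0.012588725406647447 11.825
```

View pics/rtop14.png

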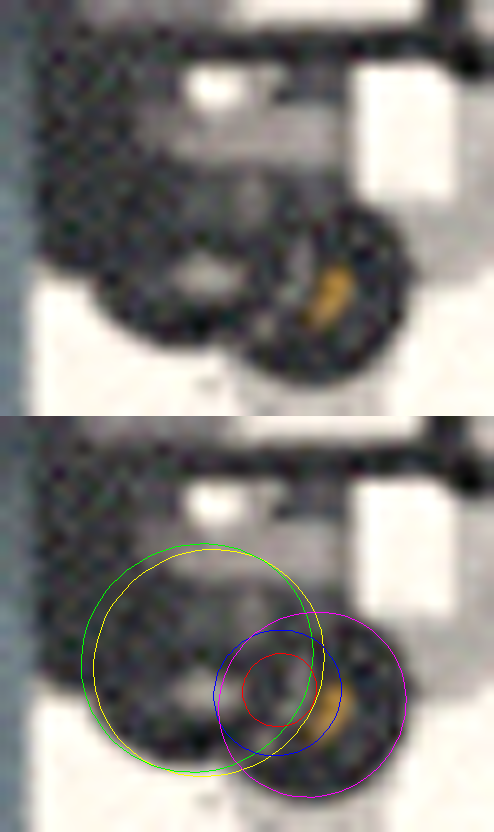

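View pics/rside14.png

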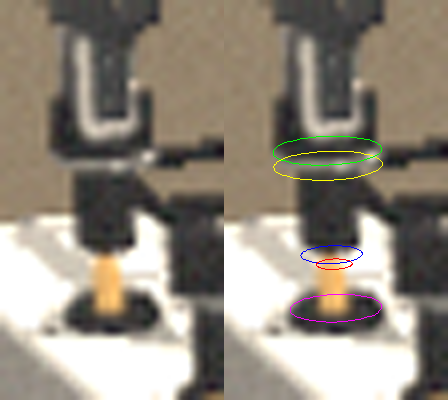

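```bash
cat > fit.py <<'E'
from h import *
from scipy.optimize import minimize
th=np.linspace(0,2*np.pi,120)
S=8
def D(x,y,r,z,f=None,yaw=np.radians(2.15)):
    a=r*np.cos(th);b=r*np.sin(th)
    if f is not None:a=np.minimum(a,f)
    return np.c_[x+a*np.cos(yaw)-b*np.sin(yaw),y+a*np.sin(yaw)+b*np.cos(yaw),np.full(len(th),z)]
def fillhull(m,p,box,P):
    u=(proj(p,P)-[box[0],box[1]]+.5)*S-.5
    h=cv2.convexHull(u.astype(np.float32)); cv2.fillPoly(m,[np.round(h*16).astype(np.int32)],m_val[0],shift=4)
m_val=[1.0]
def render(p,box,sp,kn=None,tip=.082):
    w,h=box[2]-box[0],box[3]-box[1];m=np.zeros((h*S,w*S),np.float32)
    m_val[0]=1.0
    fillhull(m,p,box,np.r_[D(*sp,.005,tip,0.0),D(*sp,.007,tip-.003,.002),D(*sp,.007,.056,.002)])
    # collar front wall hides the foot (approx): ignore
    if kn is not None:
        m_val[0]=0.0
        fillhull(m,p,box,np.r_[D(*kn[:2],.012,kn[2]),D(*kn[:2],.012,kn[2]+.036)])
        fillhull(m,p,box,np.r_[D(*kn[:2],.021,kn[2]+.036),D(*kn[:2],.021,kn[2]+.042)])
    m=cv2.GaussianBlur(m,(0,0),.5*S)
    return cv2.resize(m,(w,h),interpolation=cv2.INTER_AREA)
def brass(p,box):
    im=p["frame"][box[1]:box[3],box[0]:box[2]].astype(float)
    return np.clip((im[...,0]-im[...,2]),0,None)   # R-B
E
python3 - <<'E'
from fit import *
np.set_printoptions(precision=4,suppress=True,linewidth=160)
boxes={"t":(138,228,162,246),"s":(264,182,288,206)}
def score(m,b):
    A=np.c_[m.ravel(),np.ones(m.size)];c,res,_,_=np.linalg.lstsq(A,b.ravel(),rcond=None);r=A@c-b.ravel();return (r**2).sum()/((b-b.mean())**2).sum()
SP={}
for t,c in(("top0","t"),("side0","s"),("s10","s")):
    p=pickle.load(open(t+".pkl","rb"));b=brass(p,boxes[c])
    best=min((score(render(p,boxes[c],(x,y)),b),x,y) for x in np.arange(.474,.486,.001) for y in np.arange(.240,.256,.001))
    print(t,best)
    SP.setdefault(c,best[1:])
for t in("t10","t14"):
    p=pickle.load(open(t+".pkl","rb"));b=brass(p,boxes["t"]);z={"t10":.1074,"t14":.0865}[t]
    L=sorted((score(render(p,boxes["t"],SP["t"],(x,y,z)),b),x,y) for x in np.arange(.474,.488,.001) for y in np.arange(.238,.258,.001))
    print(t,np.array(L[:6]))
E
```

```text
top0 (np.float64(0.09983839511751189), np.float64(0.482), np.float64(0.252))
side0 (np.float64(0.9971337759379512), np.float64(0.474), np.float64(0.24))
s10 (np.float64(0.509398462618799), np.float64(0.483), np.float64(0.256))
t10 [[0.1395 0.481  0.248 ]
 [0.1421 0.48   0.249 ]
 [0.1425 0.482  0.248 ]
 [0.1453 0.482  0.247 ]
 [0.1463 0.481  0.249 ]
 [0.1471 0.483  0.247 ]]
t14 [[0.3493 0.48   0.249 ]
 [0.3564 0.479  0.249 ]
 [0.3635 0.481  0.248 ]
 [0.3643 0.479  0.25  ]
 [0.3647 0.481  0.249 ]
 [0.3684 0.48   0.248 ]]
```

```bash
python3 - <<'E'
from fit import *
import fit
from scipy.optimize import minimize
np.set_printoptions(precision=4,suppress=True,linewidth=160)
def score(m,b,w=None):
    A=np.c_[m.ravel(),np.ones(m.size)];c,_,_,_=np.linalg.lstsq(A,b.ravel(),rcond=None);r=A@c-b.ravel();return (r**2).sum()/((b-b.mean())**2).sum()
p=pickle.load(open("top0.pkl","rb"));box=(140,229,160,247)
im=p["frame"][box[1]:box[3],box[0]:box[2]].astype(float)
blue=im[...,2]  # brass is dark in blue too
def rc(v):
    x,y,R=v;w,h=box[2]-box[0],box[3]-box[1];m=np.zeros((h*S,w*S),np.float32);fit.m_val[0]=1.0
    fillhull(m,p,box,np.r_[D(x,y,R,.055),D(x,y,R,.064)]); m=cv2.GaussianBlur(m,(0,0),.5*S);return cv2.resize(m,(w,h),interpolation=cv2.INTER_AREA)
# clip: shadow medium
b=np.clip(blue,0,110)
r=minimize(lambda v:score(rc(v),b),[.4805,.2495,.018],method="Nelder-Mead",options=dict(initial_simplex=[[.4805,.2495,.018],[.4835,.2495,.018],[.4805,.2525,.018],[.4805,.2495,.016]]));print("collar",r.x,r.fun)
bb=brass(p,box)
for foot in(.056,.060,.064):
    def rb(v):
        w,h=box[2]-box[0],box[3]-box[1];m=np.zeros((h*S,w*S),np.float32);fit.m_val[0]=1.0
        fillhull(m,p,box,np.r_[D(*v,.005,.082,0.),D(*v,.007,.079,.002),D(*v,.007,foot,.002)]);m=cv2.GaussianBlur(m,(0,0),.5*S);return cv2.resize(m,(w,h),interpolation=cv2.INTER_AREA)
    r=minimize(lambda v:score(rb(v),bb),[.4805,.2495],method="Nelder-Mead",options=dict(initial_simplex=[[.4805,.2495],[.4835,.2495],[.4805,.2525]]));print("brass",foot,r.x,r.fun)
print(bb.round(0).astype(int)[4:15]);
# rims of drainer: check the same camera with drainer/tube
# fitted knob: skirt etc. hob y=-60 -> distance 120
E
```

```text
collar [0.4804 0.2496 0.0182] 0.08928962601326294
brass 0.056 [0.4818 0.2521] 0.09173794265423646
brass 0.06 [0.4816 0.2516] 0.09751428333493226
brass 0.064 [0.4813 0.2512] 0.11459006543124337
[[ 11  11  10   7   0   0   0   0   0   0   4   0   0   0   0   2   9   8   5   8]
 [ 10   9   6   4   0   0   1   7   7   5   0   0   0   3   0   0   4   5   7   8]
 [  8   8   5   0  33  52  61  74  68  52  27   7   0   0   1   0   0   6   9  10]
 [ 11  10   5  38  96 125 121 120 110  92  70  43  25   0   0   0   5   6  11   9]
 [ 16  10   0  37 101 137 133 131 115  90  70  71  54   5   0   3   0   1   2   7]
 [ 13  11   2  16  72 118 120 122  91  80  73  76  63   2   0   0   4   8  10  10]
 [ 12  14   8   0  20  63  83  91  79  70  88  68  35   0   2   0   6   5  12  16]
 [ 13  17   8   1   0   5  24  47  45  48  49  37  11   0   0   9   0  11  14  10]
 [ 13  12  10   4   4   0   0   0   5  15  13   6   0   0   0   0  10  12  12  15]
 [ 11  10  13   6   0   0   0   0   0   0   1   0   2   5   5  10  10  13  12  12]
 [ 13  12  10   6   6   2   0   3   0   0   0   0   0   0   3   6  11  12  12  13]]
```

move_arm(plan=[[[0,0,0],[0.0025,0,0],0.01],[[0,0,0],[0.0025,0,0.003],0.01],[[0,0,0],[0.0025,0,0.006],0.01],[[0,0,0],[0.0025,0,0.008],0.01],[[0,0,0],[0.0025,0,0.008],0.01]])

```text
time_s: 12.55
ee_pos: [0.4812, 0.2511, 0.1057]
ee_rot: [[0.999, 0.038, -0.0], [0.038, -0.999, 0.0], [-0.0, -0.0, -1.0]]
wrist_force: [0.1, -0.3, 0.7]
opening: 0.0121
```

```bash
python3 -c "
from zz import *
run(15)
o=get_obs();print(o['wrist_force'],o['ee_pos'])"
```

```text
[0.4812 0.2511 0.1057] [ 0.0944 -0.3166  0.6506] [ 0.0752 -0.0103  0.0205] 0.012122780294731956 12.55
[-0.6472 -0.2607  0.2323] [0.4813 0.2511 0.1059]
```

View pics/rside15.png

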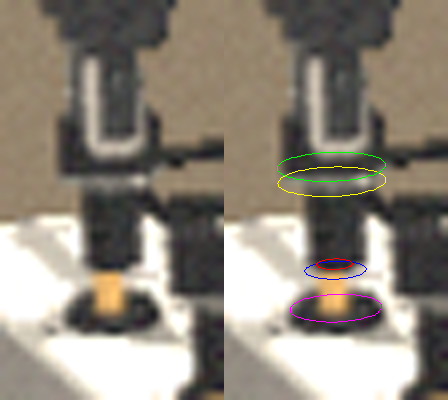

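move_arm(plan=[[[0,0,0],[0,0,0.001],0.01],[[0,0,0],[0,0,0.002],0.01],[[0,0,0],[0,0,0.003],0.01],[[0,0,0],[0,0,0.003],0.01]])

```text
time_s: 13.15
ee_pos: [0.4813, 0.2514, 0.1028]
ee_rot: [[0.999, 0.038, 0.0], [0.038, -0.999, 0.001], [0.0, -0.001, -1.0]]
wrist_force: [-0.3, 2.3, 0.5]
opening: 0.0124
```

```bash
python3 -c "
from h import *
o=get_obs();print(o['wrist_force'],o['ee_pos'],o['torque'])"
```

```text
[-0.34635756  2.2982605   0.49883812] [0.48131573 0.25142514 0.1028319 ] [ 0.57685999  0.14397224 -0.00123   ]
```

move_arm(plan=[[[0,0,0],[0,-0.0008,0.001],0.01],[[0,0,0],[0,-0.0008,0.003],0.01],[[0,0,0],[0,-0.0008,0.004],0.01],[[0,0,0],[0,-0.0008,0.004],0.01]])

```text
time_s: 13.65
ee_pos: [0.4811, 0.2518, 0.0985]
ee_rot: [[0.999, 0.038, -0.001], [0.038, -0.999, -0.0], [-0.001, 0.0, -1.0]]
wrist_force: [-0.4, 0.3, -1.9]
opening: 0.0121
```

move_arm(plan=[[[0,0,0],[0,0,0.002],0.01],[[0,0,0],[0,0,0.004],0.01],[[0,0,0],[0,0,0.006],0.01],[[0,0,0],[0,0,0.006],0.01]])

```text
time_s: 14.15
ee_pos: [0.4812, 0.2518, 0.0926]
ee_rot: [[0.999, 0.038, -0.0], [0.038, -0.999, -0.0], [-0.0, 0.0, -1.0]]
wrist_force: [-0.9, 2.1, -1.2]
opening: 0.0123
```

move_arm(plan=[[[0,0,0],[0,0,0.001],0.01],[[0,0,0],[0,0,0.002],0.01],[[0,0,0],[0,0,0.003],0.01],[[0,0,0],[0,0,0.003],0.01]])

```text
time_s: 14.65
ee_pos: [0.4815, 0.252, 0.0904]
ee_rot: [[0.999, 0.038, 0.0], [0.038, -0.999, 0.0], [0.0, -0.0, -1.0]]
wrist_force: [-2.2, -0.1, 4.5]
opening: 0.0126
```

move_arm(plan=[[[0,0,0],[0,0,0.001],0.01],[[0,0,0],[0,0,0.002],0.01],[[0,0,0],[0,0,0.003],0.01],[[0,0,0],[0,0,0.003],0.01],[[0,0,0],[0,0,0.003],0.01]])

```text
time_s: 15.28
ee_pos: [0.4817, 0.252, 0.0878]
ee_rot: [[0.999, 0.038, 0.0], [0.038, -0.999, 0.0], [0.0, -0.0, -1.0]]
wrist_force: [-4.0, -0.3, 8.1]
opening: 0.0123
```

```bash
python3 -c "
from zz import *
for i in range(1):
  o=get_obs();print(o['wrist_force'],o['ee_pos'],o['torque'])
run(16)
o=get_obs();print(o['wrist_force'],o['ee_pos'],o['torque'])"
```

```text
[-4.02182727 -0.27850011  8.10718822] [0.48165442 0.25199085 0.0878197 ] [0.0935118  0.70183799 0.069377  ]
[0.4817 0.252  0.0878] [-4.0218 -0.2785  8.1072] [0.0935 0.7018 0.0694] 0.012259282703069085 15.275
[-2.7038  0.1096  7.5409] [0.4816 0.252  0.0878] [-0.005   0.7153  0.0371]
```

View pics/rside16.png

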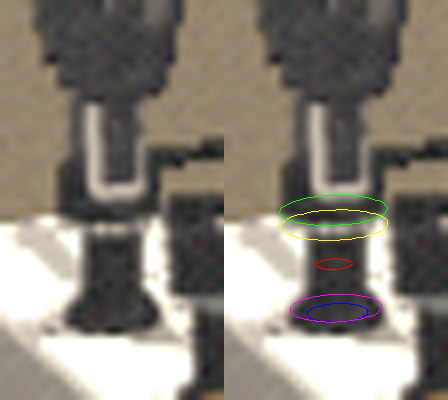

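move_arm(plan=[[[0,0,0],[-0.0004,0,0.001],0.01],[[0,0,0],[-0.0006,0,0.0015],0.01],[[0,0,0],[-0.0006,0,0.0015],0.01],[[0,0,0],[-0.0006,0,0.0015],0.01]])

```text
time_s: 15.88
ee_pos: [0.4816, 0.252, 0.0868]
ee_rot: [[0.999, 0.038, 0.002], [0.038, -0.999, 0.0], [0.002, -0.0, -1.0]]
wrist_force: [-3.3, -0.1, 9.4]
opening: 0.0127
```

```bash
python3 -c "
from h import *
for i in range(3):
  o=get_obs();print(o['wrist_force'],o['ee_pos'],o['torque']);grab('top')"
```

```text
[-3.28248868 -0.10529877  9.35635425] [0.48160554 0.25201972 0.08679881] [-0.01304404  0.66321263 -0.06314573]
[-3.06022108 -0.50092756  7.9356853 ] [0.48158978 0.25198891 0.08677304] [-0.04055274  0.63810037 -0.04372111]
[-3.18031694 -0.1538715   8.8896894 ] [0.48162415 0.25200499 0.08679499] [-0.04978676  0.630931   -0.0128775 ]
```

move_arm(plan=[[[0,0,0],[-0.0004,0,0.001],0.01],[[0,0,0],[-0.0004,0,0.0018],0.01],[[0,0,0],[-0.0004,0,0.0018],0.01],[[0,0,0],[-0.0004,0,0.0018],0.01]])

```text
time_s: 16.52
ee_pos: [0.4817, 0.2521, 0.0859]
ee_rot: [[0.999, 0.039, 0.003], [0.039, -0.999, 0.0], [0.003, -0.0, -1.0]]
wrist_force: [-4.5, -1.4, 13.9]
opening: 0.0126
```

```bash
python3 -c "
from h import *
for i in range(3):
  o=get_obs();print(o['wrist_force'],o['ee_pos'],o['torque']);grab('top')"
```

```text
[-4.4914538 -1.3696453 13.9122977] [0.48169812 0.25207206 0.0859397 ] [-0.18694657  0.9035511   0.04056468]
[-3.95620208 -1.06661438 13.95073856] [0.48171736 0.25207393 0.08595019] [-0.2002405   0.91838571  0.04154498]
[-4.97511862 -0.80390494 13.34840063] [0.48171092 0.25208789 0.08595533] [-0.13438328  0.91111093 -0.00989472]
```

move_arm(plan=[[[0,0,0],[0,0,-0.0008],0.01],[[0,0,0],[0,0,-0.0008],0.01],[[0,0,0],[0,0,-0.0008],0.01]])

```text
time_s: 17.05
ee_pos: [0.4815, 0.252, 0.0861]
ee_rot: [[0.999, 0.038, 0.003], [0.038, -0.999, 0.0], [0.003, -0.0, -1.0]]
wrist_force: [-3.0, -0.5, 9.1]
opening: 0.0124
```

```bash
python3 -c "
from zz import *
run(17)
o=get_obs();print(o['wrist_force'],o['ee_pos'],o['opening'])
t=cv2.imread('pics/s17.png');
p=grab('side','s18');cv2.imwrite('pics/s18c.png',cv2.resize(cv2.imread('pics/s18.png')[140:240,220:350],(780,600),interpolation=cv2.INTER_CUBIC))"
```

```text
[0.4815 0.252  0.0861] [-2.9993 -0.5376  9.0914] [-0.057   0.5553  0.0143] 0.012353331008371344 17.05
[-3.0291 -0.6344  9.7165] [0.4815 0.252  0.0861] 0.012443075706311833
```

View pics/s18c.png

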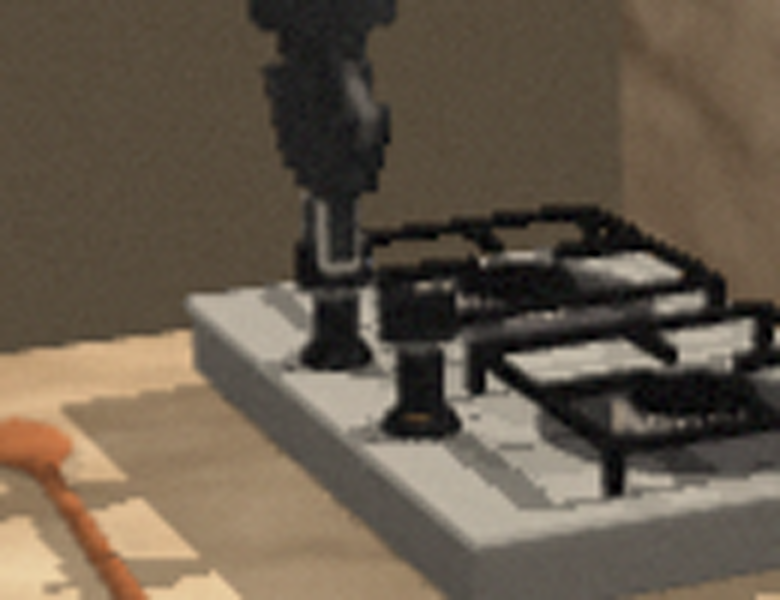

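View pics/t17.png

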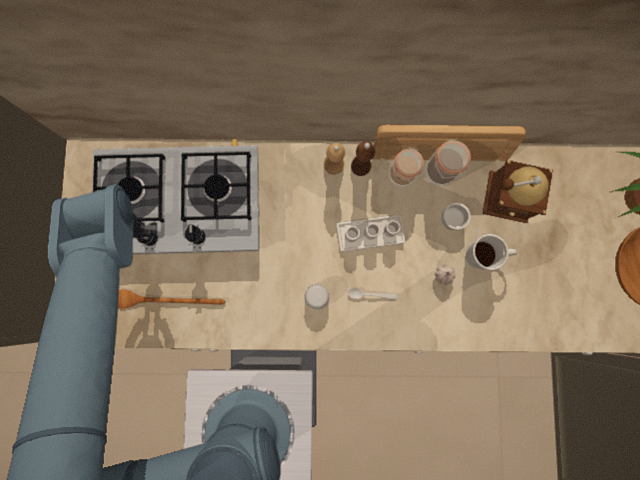

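```bash
python3 -c "
from h import *
print(workorder.close_job())
o=get_obs();print(o['wrist_force'],o['ee_pos'])"
```

```text
the job is handed in; nothing more can be done
None
the job is handed in; nothing more can be done
```

The knob is on the bare spindle with its pointer towards the hob's +x. I handed the job in at about 17 s of the 42 s, with the fingers still gripping it and holding it pressed in. No verdict was reported.

**Last checks**
- **Fully home and pressed:** resistance began at TCP z about 0.091. The hard stop came 5 mm lower, at 0.086, where the force rose to 14 N. Both fit the knob being fully home. I then backed off slightly to 9–10 N, which I take to be about 4–5 mm of the 5 mm travel.
- **Alignment:** the tool was upright within about 0.003 rad. Its yaw was 2.2°, against about 2.15° measured for the hob.
- **Everything else:** the last pictures show the other knob and the worktop items where they were, and the drainer's tubes empty. I did not measure the fitted knob's travel directly.

**What disagreed on the way**
- **Fingertip height:** the pictures and the grasp put the fingertips nearly 40 mm higher relative to the TCP than the description says. I set grasp and insertion heights from the pictures and the grasp.
- **First insertion attempt:** it stopped on the spindle's tip with 7–9 N because I had placed the spindle about 3–4 mm off in y. After re-fitting its position from the top picture I lifted, shifted and inserted with almost no force.
- **Sideways force:** about 3 N in −x remained while holding the knob down, and I did not remove it.

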